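# Unstack the jars and bottles into their dishes

## Task

Two small bottles have been left standing on the lids of two specimen jars. Take each bottle off before you move its jar, and stand all four upright inside the dish of their own colour: red-capped bottle in the red dish, all-white bottle in the white one, green-lidded jar in the green one, blue-lidded jar in the blue one. Set things down rather than drop them, knock nothing over, and leave the timer and the slide box where they are.

Things in the scene. Friction and masses are not known exactly. Their poses are not given: they have to be found in the camera images.
- jar_green_mid (a point): white specimen jar with a dark green screw lid. 78 mm tall; the lid is the widest part, 65 mm across, and covers the uppermost 16 mm; the white body tapers from about 62 mm just under the lid to about 57 mm at the foot. A small bottle stands on it at the start. Point: on the jar's axis, half-way up (39 mm above its underside); z points up along the axis
- jar_blue_mid (a point): white specimen jar with a grey-blue screw lid. 76 mm tall; the lid is the widest part, 61 mm across, and covers the uppermost 16 mm; the white body tapers from about 58 mm just under the lid to about 57 mm at the foot. A small bottle stands on it at the start. Point: on the jar's axis, half-way up (38 mm above its underside); z points up along the axis
- bottle_redcap_mid (a point): small white plastic bottle with a red cap and a dark pink band, 25 mm across at the body, 64 mm tall; it stands loose on the lid of one of the jars at the start. Point: on its axis, half-way up (32 mm above its underside); z up along the axis
- bottle_white_small_mid (a point): small bottle, white all over including the cap, 28 mm across at the body, 60 mm tall; it stands loose on the lid of one of the jars at the start. Point: on its axis, half-way up (30 mm above its underside); z up along the axis
- dish_green: dark green round shallow dish, fixed to the worktop: outside 90 mm, inside 82 mm across, floor 3 mm above the worktop, plain lip rising to 8 mm. Origin: its centre, on the worktop. The place of the jar with the green lid
- dish_blue: grey-blue round shallow dish, fixed to the worktop: outside 90 mm, inside 82 mm across, floor 3 mm above the worktop, plain lip rising to 8 mm. Origin: its centre, on the worktop. The place of the jar with the blue lid
- dish_red: red round shallow dish, fixed to the worktop: outside 60 mm, inside 52 mm across, floor 3 mm above the worktop, plain lip rising to 8 mm. Origin: its centre, on the worktop. The place of the bottle with the red cap
- dish_white: white round shallow dish, fixed to the worktop: outside 60 mm, inside 52 mm across, floor 3 mm above the worktop, plain lip rising to 8 mm. Origin: its centre, on the worktop. The place of the all-white bottle
- timer: bystander: white bench timer with a small screen and three keys, 68 x 64 x 20 mm, lying loose. Origin: centre of its underside
- slide_box: bystander: closed blue-grey slide box, 95 x 105 x 37 mm, loose. Origin: centre of its underside
Things that resemble listed ones, but are neither listed nor needed, are in the scene too. Leave any orange or yellow look-alike of the part that bears jar_blue_mid alone.

How it is judged:
By the outcome, as a careful person would: the job done as asked, in the order asked, and still so for the second after the job is handed in, with the robot touching nothing.
It also fails if it takes over 112 s, if anything falls off the work surface, if the arm or the gripper's body presses on something with over 40 N, if the wrist force passes 120 N, or if a joint passes its speed limit or range.

## Robot

A 6-joint arm with a two-finger parallel gripper is mounted at the origin on a cart in front of the work surface, level with it; the furniture and walls round the work are solid. World frame = base frame: x ahead of the robot, y to its left, z up, the work surface at z = 0. Lengths are in m, angles in rad, forces in N, time in s.
With the tool pointing down it reaches from about 0.35 to 0.95 m from the base axis. Payload 17.4 kg.
Tool frame: the origin (TCP) lies between the finger pads; the fingertips stand 19 mm ahead of it and the grasp point (between the pads) is the TCP (manip.tip_extent is the distance from the TCP to the fingertips, in m); z points along the fingers, x is the direction in which the jaws open and shut, and the axes are right-handed (so a half turn about z gives the same grasp; the last joint's range is limited). The gripper opens to 93 mm and grips with 3 to 60 N. Pads are 15 mm wide; open, the fingers measure 128 mm over their backs; the gripper's body (75 mm by 188 mm) begins 65 mm behind the grasp point.
Start: joints at [-1.149, 0.116, 1.442, -0, 1.584, -0.038], TCP at [0.3, -0.605, 0.207] pointing down, gripper open.
Joint ranges: [-2.83, 2.83], [-0.83, 2.19], [0.07, 2.5], [-1.14, 4.28], [0.01, 3], [-2.97, 2.97]. Speed limits (rad/s): [1.89, 1.89, 2.22, 3.14, 3.14, 3.14].

## Interface

Orientations are given as a unit quaternion [w, x, y, z].
In Python, from station import manip, optics, hand_in gives the robot as it stands.
- The arm moves only by the tool apply_moves, never from a script. Its argument "steps" is a list of rows, each a list of 5 numbers: the shift along the world's x, y, z scaled (see below), then the turn about the world's z scaled (see below), then the closure in counts, from 0 (fully open) to 255 (shut). A call has 1 to 20 rows; each row shifts and turns the commanded pose from where the row before left it; what a row does not reach is not made up. The controller multiplies each number of a shift by 2 cm and each number of a turn by 30 degrees. A row lasts 1/12 s, in which the tool goes at most 41.7 mm and 7.16 degrees, less where a joint would pass 70% of its speed; a pose out of reach is approached as far as the arm can. A call with a number of a shift or a turn outside -1 to 1 is refused whole. A call with a gripper value outside its range is refused whole. The fingers move at their own pace and stop on an object; "squeeze" is the grip in N (left out, the last holds). Time passes only in rows, so rows that do not move let the fingers close. It gives the time, the measured TCP pose, the force and the opening at its end, in the units of the state.
- manip.state(): the state, without advancing time (a new reading comes with each control period).
- optics.grab_frame(name): name is "scene" or "top"; returns (picture, depth): 384x512x3 uint8, blue, green, red; 384x512 float32, m along the optical axis (not along the pixel's ray), 0 where there is no reading.
- optics.camera_info(name): a dict with "K" (3x3 intrinsics, pixels), "k1" (the pictures are not rectified: a ray, as slopes to the right and down, at radius r is drawn at 1 + k1 r^2 times it, then the intrinsics apply), "origin" and "attitude" of the camera in the world. Camera axes: x right, y down, z forward; pixel columns grow to the right and rows downward; lengths in m; the calibration is good to about 2 mm. A picture is of the moment at which its call begins. camera_info takes no time and is no camera call.
- hand_in(): hands the job in, once; it reports no verdict.
The state is a dict: "time_s": time; "joint_positions": joint angles; "joint_velocities": joint speeds; "tau": joint torques, N m; "position": TCP position; "ee_rot": TCP orientation; "ft_force": force on the tool from outside, world axes, zero at the start; "torque": the same for the moment, N m; "gripper_width": opening from 0.0 (shut) to 1.0 (fully open).
Only numpy, scipy, OpenCV 4.12 (cv2) and the standard library are available. Lean on these libraries where they do the work, as an engineer would, in place of code of your own. Each camera call takes 0.05 s, during which the arm holds its last target.

## Working session

There is one attempt and no reset: what is moved stays moved. The work goes in short steps, Python scripts to look and compute and a tool call to move; the robot and the scene stay as the last step left them, time stands still between calls to the robot, and variables do not carry over. Pictures are saved under pics/ and viewed, and the job is handed in when it is done.

Besides the shell and the picture viewer there is one more tool, called after "Request:" as name([rows], argument=value, ...), one row to a line, values as JSON. apply_moves: Moves the arm, as the interface text tells. Its arguments: {"type":"object","properties":{"steps":{"type":"array","items":{"type":"array","items":{"type":"number"}}},"squeeze":{"type":"number"}},"required":["steps"]}

```bash
mkdir -p pics
cat > h.py <<'E'
import numpy as np,cv2
from station import manip,optics
E
python3 - <<'E'
from h import *
for n in ("scene","top"):
    p,d=optics.grab_frame(n); cv2.imwrite(f"pics/{n}0.png",p); np.savez(f"{n}0.npz",p=p,d=d)
    print(n,optics.camera_info(n))
s=manip.state();print(s['time_s'],s['position'],s['ee_rot'],s['gripper_width'])
E
```

```text
scene {'K': array([[372.76294552,   0.        , 259.22541251],
       [  0.        , 372.76294552, 195.90335767],
       [  0.        ,   0.        ,   1.        ]]), 'k1': -0.05315642247789105, 'origin': array([-0.11167315,  0.53116912,  1.07238217]), 'attitude': array([ 0.15029245, -0.3996771 ,  0.85345736, -0.29879914])}
top {'K': array([[349.93575866,   0.        , 245.64866931],
       [  0.        , 349.93575866, 193.06351967],
       [  0.        ,   0.        ,   1.        ]]), 'k1': 0.010135336162001445, 'origin': array([0.39946389, 0.04204905, 1.00342413]), 'attitude': array([ 0.02802749, -0.70551167,  0.70689646, -0.04201349])}
0.1 [ 0.29946328 -0.60471515  0.20649973] [-2.82574595e-04  8.49645306e-01 -5.27354333e-01 -4.25914006e-04] 0.9983076816262773
```

View pics/scene0.png

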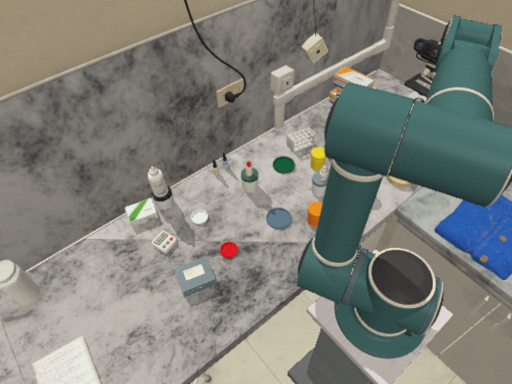

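View pics/top0.png

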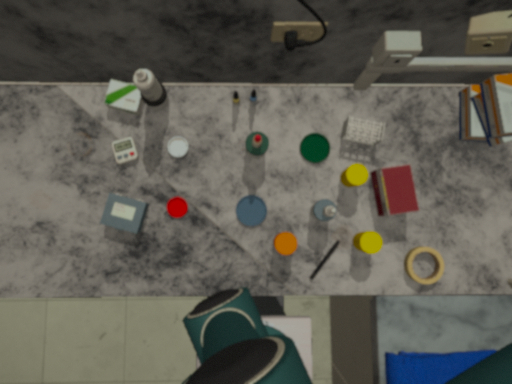

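The top view shows the green jar with the red-capped bottle at (257,144) and the blue jar with the white bottle at (325,210). The dishes are green (315,148), blue (251,210), red (177,207) and white (178,147). Orange and yellow look-alikes stand at (286,243), (356,175) and (369,242). Next I'll measure these.

```bash
cat >> h.py <<'E'
from scipy.spatial.transform import Rotation as R
I={n:optics.camera_info(n) for n in("scene","top")}
def ray(n,u,v):
    c=I[n];K=c['K']
    xd=(u-K[0,2])/K[0,0];yd=(v-K[1,2])/K[1,1]
    x,y=xd,yd
    for _ in range(8):
        s=1+c['k1']*(x*x+y*y);x,y=xd/s,yd/s
    q=c['attitude'];Rm=R.from_quat([q[1],q[2],q[3],q[0]]).as_matrix()
    return c['origin'],Rm@np.array([x,y,1.])
def plane(n,u,v,z):
    o,r=ray(n,u,v);return o+r*(z-o[2])/r[2]
def dpt(n,u,v,d):
    o,r=ray(n,u,v);return o+r*d
def cloud(n,d):
    c=I[n];K=c['K'];vv,uu=np.mgrid[0:d.shape[0],0:d.shape[1]]
    xd=(uu-K[0,2])/K[0,0];yd=(vv-K[1,2])/K[1,1];x,y=xd,yd
    for _ in range(8):
        s=1+c['k1']*(x*x+y*y);x,y=xd/s,yd/s
    q=c['attitude'];Rm=R.from_quat([q[1],q[2],q[3],q[0]]).as_matrix()
    return c['origin']+np.stack([x,y,np.ones_like(x)],-1)*d[...,None]@Rm.T
E
python3 - <<'E'
from h import *
f=np.load("top0.npz");p,d=f['p'],f['d'];P=cloud("top",d)
g=np.load("scene0.npz");
big=cv2.resize(p[90:290,90:390],None,fx=2.6,fy=2.6,interpolation=cv2.INTER_CUBIC);cv2.imwrite("pics/top_z.png",big)
q=g['p'];cv2.imwrite("pics/sc_z.png",cv2.resize(q[130:310,120:420],None,fx=2.6,fy=2.6,interpolation=cv2.INTER_CUBIC))
# dishes by floodfill on colour, plane z=.008 (centroid of lip outline)
for nm,(u,v) in dict(green=(315,148),blue=(251,210),red=(177,207),white=(178,147)).items():
    m=np.zeros((386,514),np.uint8)
    cv2.floodFill(p.copy(),m,(u,v),0,(14,)*3,(14,)*3,8|cv2.FLOODFILL_FIXED_RANGE|(255<<8)|cv2.FLOODFILL_MASK_ONLY)
    m=m[1:-1,1:-1];c=max(cv2.findContours(m,0,1)[0],key=cv2.contourArea)
    (cx,cy),(a,b),_=cv2.fitEllipse(cv2.convexHull(c))
    D=d[m>0];print(nm,np.round([cx,cy,a,b],1),np.round(plane("top",cx,cy,.006),4),"diam",round((a+b)/2*1.0/350,4))
# height clusters in top view
Z=P[...,2]
for nm,(u,v),r in (("jg",(257,144),22),("jb",(325,210),22)):
    s=np.zeros(Z.shape,bool);s[v-r:v+r,u-r:u+r]=1
    for lo,hi in((.06,.09),(.12,.15)):
        k=s&(Z>lo)&(Z<hi);pp=P[k]
        print(nm,lo,k.sum(),np.round(np.median(pp,0),4),np.round((pp.max(0)+pp.min(0))/2,4),np.round(np.ptp(pp,axis=0),4))
E
```

```text
green [314.6 147.8  26.2  26.5] [ 0.631  -0.1791  0.006 ] diam 0.0753
blue [251.  210.5  29.9  30.8] [0.4487 0.007  0.006 ] diam 0.0867
red [176.9 207.8  15.9  18. ] [0.4568 0.2175 0.006 ] diam 0.0485
white [177.5 147.6  14.9  17.7] [0.6308 0.2187 0.006 ] diam 0.0466
jg 0.06 372 [ 0.6217 -0.005   0.0772] [ 0.6267 -0.0063  0.076 ] [0.0636 0.0625 0.0248]
jg 0.12 48 [ 0.623  -0.0042  0.1328] [ 0.6259 -0.005   0.1321] [0.0186 0.0159 0.0229]
jb 0.06 312 [ 0.4488 -0.179   0.0749] [ 0.4463 -0.1875  0.0757] [0.0588 0.0612 0.0285]
jb 0.12 47 [ 0.4412 -0.1907  0.1282] [ 0.4425 -0.1925  0.1296] [0.0178 0.0181 0.0186]
```

View pics/top_z.png

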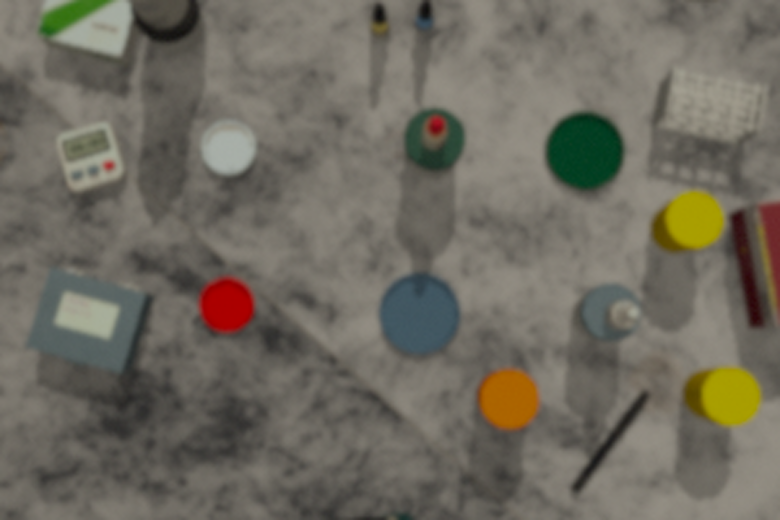

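View pics/sc_z.png

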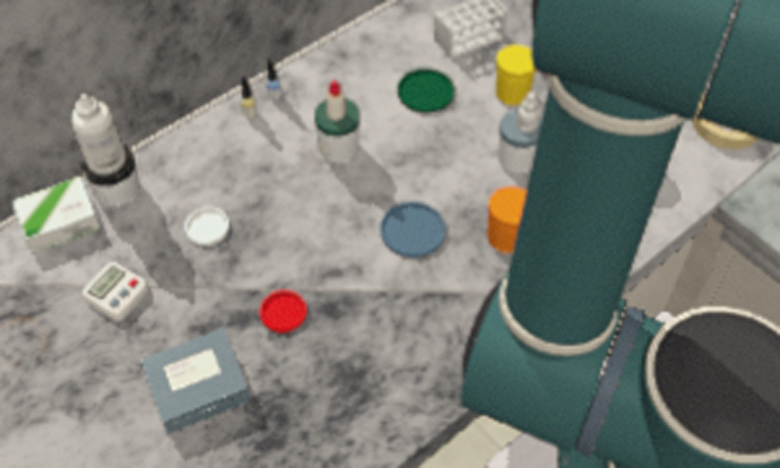

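Run:
```python
from h import *
f=np.load("top0.npz");p,d=f['p'],f['d'];P=cloud("top",d);Z=P[...,2]
print("table z",np.median(Z[170:190,200:240]))
for nm,(u,v),r,lidz,topz in (("jg",(257,144),22,.078,.142),("jb",(325,210),22,.076,.136)):
    s=np.zeros(Z.shape,bool);s[v-r:v+r,u-r:u+r]=1
    m=(s&(Z>lidz-.012)).astype(np.uint8)
    c=max(cv2.findContours(m,0,1)[0],key=cv2.contourArea)
    (cx,cy),(a,b),_=cv2.fitEllipse(c);print(nm,"lid",np.round([cx,cy,a,b],1),np.round(plane("top",cx,cy,lidz),4))
    k=s&(Z>topz-.008)
    vs,us=np.nonzero(k);print(" top",len(us),us.mean(),vs.mean(),np.round(plane("top",us.mean(),vs.mean(),topz),4), np.round(Z[k].max(),4))
    k=s&(Z>lidz+.006);vs,us=np.nonzero(k);print(" all",len(us),us.min(),us.max(),vs.min(),vs.max(),Z[k].min())
# scene: redcap
g=np.load("scene0.npz");q=g['p'];hsv=cv2.cvtColor(q,cv2.COLOR_BGR2HSV);Q=cloud("scene",g['d'])
for nm,(u,v),r,lidz,topz in (("jg",(249,170),16,.078,.142),("jb",(322,175),14,.076,.136)):
    s=np.zeros(g['d'].shape,bool);s[v-r:v+r,u-r:u+r]=1
    k=s&(Q[...,2]>lidz+.01)&(Q[...,2]<.16);pp=Q[k];print(nm,k.sum(),np.round(np.percentile(pp,[5,50,95],axis=0),4).tolist())
# surroundings: objects with height near the jars
for nm,(u,v) in dict(orange=(286,243),y1=(356,175),y2=(369,242),timer=(124,150),slide=(124,215),tall=(147,80)).items(): print(nm,np.round(P[v,u],3))
```

```text
table z 0.00030492465866416296
jg lid [256.5 143.4  23.1  23.4] [ 0.6261 -0.0062  0.078 ]
 top 27 258.85185185185185 138.44444444444446 [ 0.6231 -0.0088  0.142 ] 1.0034
 all 104 246 274 124 165 0.08440884716922903
jb lid [324.3 210.2  21.9  22.6] [ 0.4457 -0.1858  0.076 ]
 top 38 329.0 209.78947368421052 [ 0.4436 -0.1827  0.136 ] 1.0034
 all 131 304 342 190 230 0.08390807403471245
jg 78 [[0.6155, -0.014, 0.0918], [0.6216, -0.0028, 0.117], [0.6304, 0.0047, 0.1411]]
jb 86 [[0.4292, -0.2003, 0.089], [0.4384, -0.1884, 0.11], [0.4489, -0.1818, 0.1366]]
orange [ 0.359 -0.083  0.073]
y1 [ 0.54  -0.274  0.075]
y2 [ 0.361 -0.303  0.074]
timer [0.621 0.368 0.017]
slide [0.436 0.356 0.037]
tall [0.764 0.269 0.163]
```

Run:
```python
from h import *
f=np.load("top0.npz");p,d=f['p'],f['d'];P=cloud("top",d);Z=P[...,2]
for nm,(u,v),r,lidz,topz in (("jg",(257,144),18,.078,.142),("jb",(325,210),18,.076,.136)):
    s=np.zeros(Z.shape,bool);s[v-r:v+r,u-r:u+r]=1;s&=(d>0)&(Z<.2)
    for z0 in(topz-.05,topz-.03,topz-.012,topz-.006):
        k=s&(Z>z0);vs,us=np.nonzero(k)
        if len(us): print(nm,z0,len(us),us.mean().round(2),vs.mean().round(2),"bbox",us.min(),us.max(),vs.min(),vs.max(),np.round(plane("top",us.mean(),vs.mean(),topz),4),np.round((P[k].min(0)+P[k].max(0))/2,4),Z[k].max().round(4))
cr=cv2.hconcat([cv2.resize(p[122:166,235:279],(400,400),interpolation=0),cv2.resize(p[188:232,303:347],(400,400),interpolation=0)]);cv2.imwrite("pics/crop.png",cr)
```

```text
jg 0.09199999999999998 88 256.62 140.82 bbox 252 261 135 146 [ 0.617  -0.0031  0.142 ] [ 0.6245 -0.0044  0.1181] 0.1435
jg 0.11199999999999999 68 256.91 139.78 bbox 253 261 135 144 [ 0.6197 -0.0038  0.142 ] [ 0.625  -0.0055  0.1282] 0.1435
jg 0.12999999999999998 35 257.29 138.2 bbox 254 260 135 141 [ 0.6237 -0.0048  0.142 ] [ 0.6269 -0.0047  0.1368] 0.1435
jg 0.13599999999999998 15 257.13 137.6 bbox 255 259 136 139 [ 0.6252 -0.0044  0.142 ] [ 0.6262 -0.0043  0.14  ] 0.1435
jb 0.08600000000000001 115 328.91 211.12 bbox 323 335 206 216 [ 0.4403 -0.1824  0.136 ] [ 0.4425 -0.1909  0.1128] 0.1388
jb 0.10600000000000001 78 330.29 210.86 bbox 325 335 206 216 [ 0.441  -0.1859  0.136 ] [ 0.442  -0.191   0.1226] 0.1388
jb 0.12400000000000001 33 331.76 210.55 bbox 329 335 208 214 [ 0.4417 -0.1896  0.136 ] [ 0.4412 -0.192   0.1316] 0.1388
jb 0.13 22 332.41 210.36 bbox 330 335 208 213 [ 0.4422 -0.1912  0.136 ] [ 0.4421 -0.1923  0.1346] 0.1388
```

View pics/crop.png

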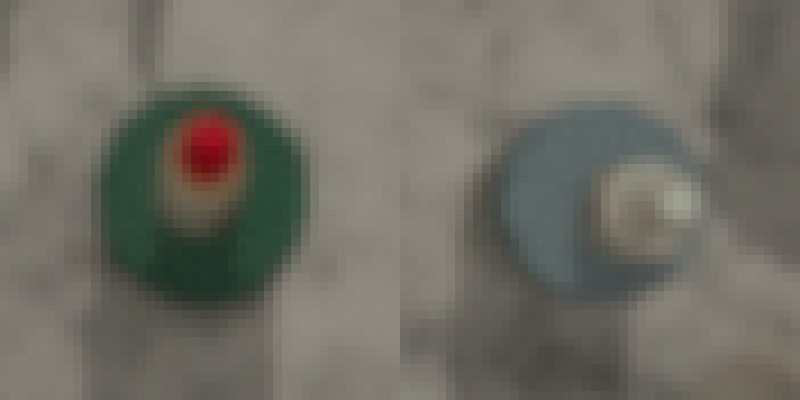

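Request:
apply_moves([
  [0.5,0.9,0,0,0],
  [0.54,1,0,0,0],
  [0.54,1,0,0,0],
  [0.54,1,0,0,0],
  [0.54,1,0,0,0],
  [0.54,1,0,0,0],
  [0.54,1,0,0,0],
  [0.54,1,0,0,0],
  [0.54,1,0,0,0],
  [0.54,1,0,0,0],
  [0.54,1,0,0,0],
  [0.54,1,0,0,0],
  [0.54,1,0,0,0],
  [0.54,1,0,0,0],
  [0.54,1,0,0,0],
  [0.54,1,0,0,0],
  [0.54,1,0,0,0],
  [0.54,1,0,0,0],
  [0.54,1,0,0,0],
  [0.54,1,0,0,0],
], squeeze=15)

```text
time_s: 1.77
position: [0.515, -0.2058, 0.2069]
ee_rot: [0.0, 0.85, -0.527, -0.0]
ft_force: [0.3, 0.1, 0.4]
gripper_width: 0.999
```

Request:
apply_moves([
  [0.54,1,0,0,0],
  [0.54,1,0,0,0],
  [0.54,1,0,0,0],
  [0.54,1,0,0,0],
  [0.54,1,0,0,0],
  [0.54,1,0,0,0],
  [0.54,1,0,0,0],
  [0.54,1,0,0,0],
  [0.54,1,0,0,0],
  [0.5,0.5,0,0,0],
  [0.3,0.3,0,0,0],
  [0,0,0,0,0],
])

```text
time_s: 2.77
position: [0.6286, -0.0103, 0.2066]
ee_rot: [0.0, 0.85, -0.527, -0.0]
ft_force: [-0.2, -0.6, 0.3]
gripper_width: 0.998
```

Request:
apply_moves([
  [-0.2,0.3,-0.4,0,0],
  [0,0,-0.7,0,0],
  [0,0,-0.8,0,0],
  [0,0,-0.8,0,0],
  [0,0,-0.8,0,0],
  [0,0,-0.6,0,0],
  [0,0,-0.4,0,0],
  [0,0,-0.2,0,0],
  [0,0,0,0,0],
])

```text
time_s: 3.52
position: [0.6235, -0.0051, 0.1123]
ee_rot: [0.0, 0.85, -0.527, -0.0]
ft_force: [0.8, -0.3, 0.8]
gripper_width: 0.997
```

Run:
```python
from h import *
a=[]
for n,(x0,y0) in (("scene",(190,130)),("top",(200,80))):
    p,d=optics.grab_frame(n); a.append(cv2.resize(p[y0:y0+120,x0:x0+120],(400,400),interpolation=cv2.INTER_CUBIC))
cv2.imwrite("pics/g1.png",cv2.hconcat(a))
```

```text
(no output)
```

View pics/g1.png

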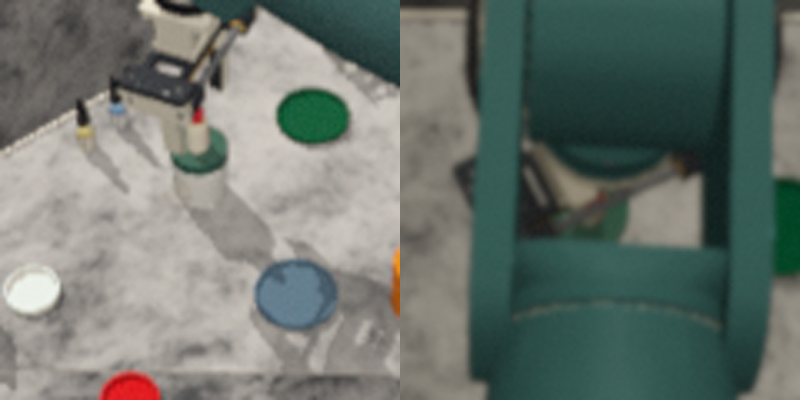

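The gripper straddles the red-capped bottle (scene crop, about (200,130)) and touches nothing. I'll close it gently.

Request:
apply_moves([
  [0,0,0,0,60],
  [0,0,0,0,110],
  [0,0,0,0,140],
  [0,0,0,0,155],
  [0,0,0,0,165],
  [0,0,0,0,175],
  [0,0,0,0,185],
  [0,0,0,0,195],
  [0,0,0,0,205],
  [0,0,0,0,215],
  [0,0,0,0,225],
  [0,0,0,0,225],
], squeeze=12)

```text
time_s: 4.62
position: [0.6239, -0.0049, 0.1131]
ee_rot: [-0.0, 0.85, -0.527, -0.0]
ft_force: [-0.1, 0.0, 0.7]
gripper_width: 0.189
```

Run:
```python
from h import *
p,d=optics.grab_frame("scene"); cv2.imwrite("pics/g2.png",cv2.resize(p[130:200,210:290],(800,600),interpolation=cv2.INTER_CUBIC))
print(manip.state()['gripper_width'])
```

```text
0.18378796783077586
```

View pics/g2.png

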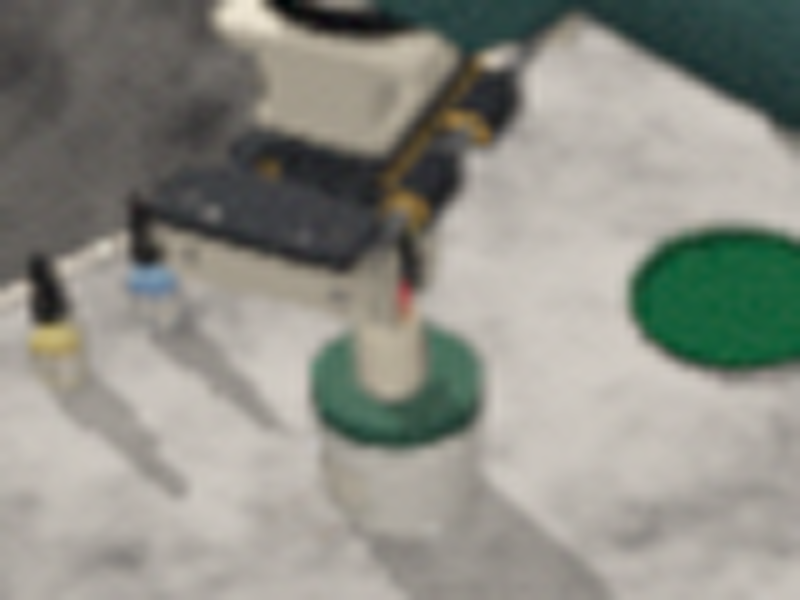

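The opening of 0.184 (17 mm) is less than the 25 mm body, so the pads are on the tapering shoulder. I'll open, go lower and regrip on the body.

Request:
apply_moves([
  [0,0,0,0,200],
  [0,0,0,0,180],
  [0,0,0,0,150],
  [0,0,0,0,120],
  [0,0,-0.2,0,120],
  [0,0,-0.3,0,120],
  [0,0,0,0,120],
  [0,0,0,0,140],
  [0,0,0,0,155],
  [0,0,0,0,165],
  [0,0,0,0,175],
  [0,0,0,0,185],
  [0,0,0,0,195],
  [0,0,0,0,205],
  [0,0,0,0,215],
  [0,0,0,0,225],
  [0,0,0,0,225],
], squeeze=12)

```text
time_s: 6.08
position: [0.6239, -0.0049, 0.1032]
ee_rot: [-0.0, 0.85, -0.527, 0.0]
ft_force: [0.3, 0.0, 1.4]
gripper_width: 0.231
```

Run:
```python
from h import *
p,d=optics.grab_frame("scene"); cv2.imwrite("pics/g3.png",cv2.resize(p[130:200,210:290],(800,600),interpolation=cv2.INTER_CUBIC))
print(manip.state()['gripper_width'])
```

```text
0.2329570749062214
```

View pics/g3.png

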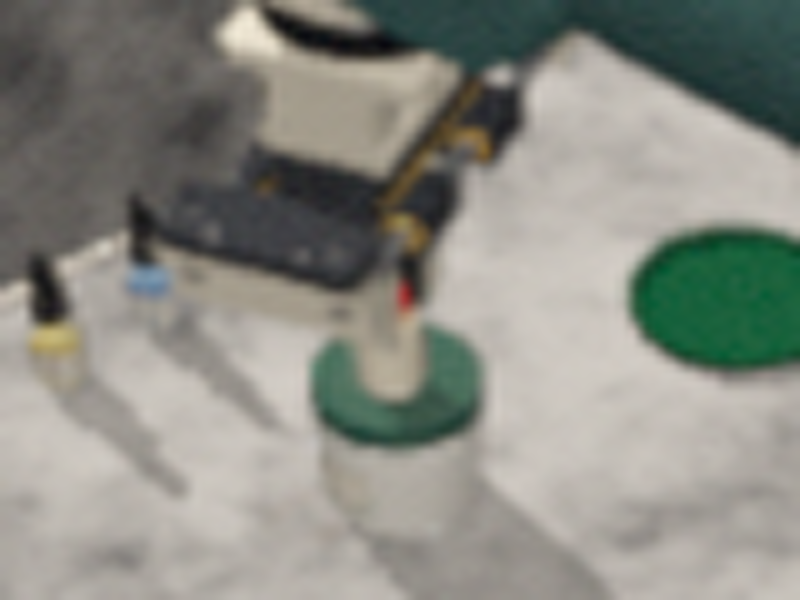

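Request:
apply_moves([
  [0,0,0.1,0,230],
  [0,0,0.2,0,230],
  [0,0,0.4,0,230],
  [0,0,0.6,0,230],
  [0,0,0.8,0,230],
  [0,0,0.4,0,230],
  [0,0,0,0,230],
], squeeze=15)

```text
time_s: 6.72
position: [0.6249, -0.0049, 0.1562]
ee_rot: [-0.001, 0.85, -0.527, 0.002]
ft_force: [0.1, -0.1, 0.4]
gripper_width: 0.229
```

Run:
```python
from h import *
p,d=optics.grab_frame("scene"); cv2.imwrite("pics/g4.png",cv2.resize(p[110:200,210:290],(533,600),interpolation=cv2.INTER_CUBIC))
print(manip.state()['gripper_width'])
```

```text
0.23049057798292544
```

View pics/g4.png

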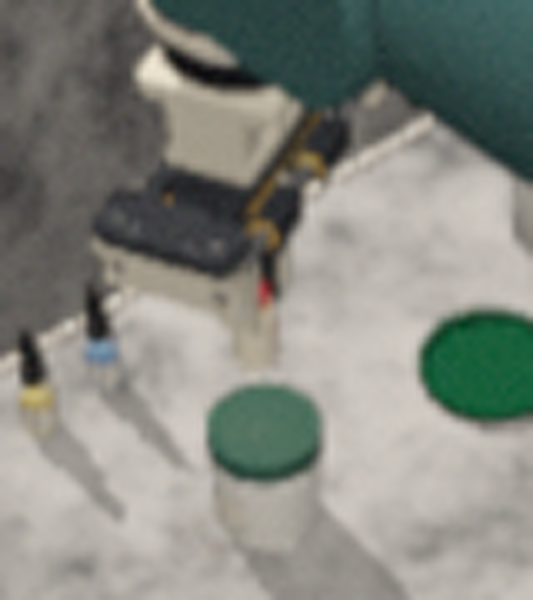

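The bottle is lifted upright and the jar stays put. Carrying it to the red dish.

Request:
apply_moves([
  [-0.2,0.26,0,0,230],
  [-0.4,0.53,0,0,230],
  [-0.6,0.8,0,0,230],
  [-0.7,0.93,0,0,230],
  [-0.7,0.93,0,0,230],
  [-0.7,0.93,0,0,230],
  [-0.7,0.93,0,0,230],
  [-0.7,0.93,0,0,230],
  [-0.7,0.93,0,0,230],
  [-0.7,0.93,0,0,230],
  [-0.7,0.93,0,0,230],
  [-0.6,0.79,0,0,230],
  [-0.5,0.66,0,0,230],
  [-0.3,0.4,0,0,230],
  [-0.2,0.26,0,0,230],
  [-0.3,0.2,0,0,230],
  [0,0,0,0,230],
  [0,0,0,0,230],
])

```text
time_s: 8.27
position: [0.4499, 0.2217, 0.1531]
ee_rot: [0.0, 0.85, -0.527, 0.0]
ft_force: [0.3, -0.2, -0.4]
gripper_width: 0.228
```

Request:
apply_moves([
  [0.35,-0.2,-0.2,0,230],
  [0,0,-0.5,0,230],
  [0,0,-0.8,0,230],
  [0,0,-0.8,0,230],
  [0,0,-0.8,0,230],
  [0,0,-0.8,0,230],
  [0,0,-0.6,0,230],
  [0,0,-0.5,0,230],
  [0,0,-0.3,0,230],
  [0,0,-0.2,0,230],
  [0,0,-0.2,0,230],
  [0,0,0,0,230],
])

```text
time_s: 9.27
position: [0.4569, 0.2179, 0.0388]
ee_rot: [0.0, 0.85, -0.527, -0.0]
ft_force: [0.4, -0.4, -0.6]
gripper_width: 0.234
```

Run:
```python
from h import *
p,d=optics.grab_frame("scene"); cv2.imwrite("pics/g5.png",cv2.resize(p[200:290,180:290],(733,600),interpolation=cv2.INTER_CUBIC))
print(manip.state()['gripper_width'],manip.state()['position'])
```

```text
0.22772846421108484 [0.45703083 0.21792998 0.03928249]
```

View pics/g5.png

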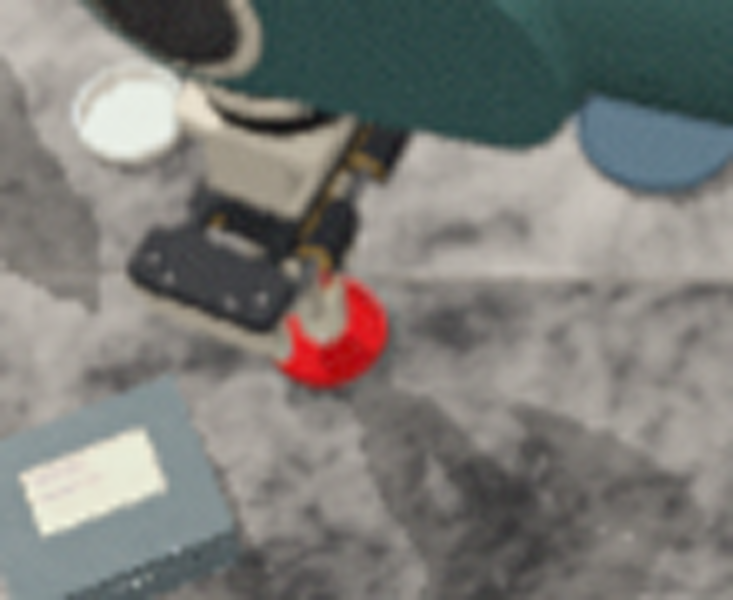

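The bottle hangs over the red dish, roughly central, with its foot about 10 mm above the floor. Lowering slowly.

Request:
apply_moves([
  [0,0,-0.2,0,230],
  [0,0,-0.15,0,230],
  [0,0,-0.1,0,230],
  [0,0,-0.05,0,230],
  [0,0,0,0,230],
])

```text
time_s: 9.73
position: [0.4568, 0.2178, 0.0289]
ee_rot: [0.0, 0.85, -0.527, -0.0]
ft_force: [-1.0, 1.1, -0.6]
gripper_width: 0.226
```

Request:
apply_moves([
  [0,0,-0.05,0,230],
  [0,0,0,0,230],
])

```text
time_s: 9.9
position: [0.4571, 0.2179, 0.0284]
ee_rot: [-0.0, 0.85, -0.527, 0.0]
ft_force: [0.2, -0.0, 1.6]
gripper_width: 0.229
```

Request:
apply_moves([
  [0,0,0,0,195],
  [0,0,0,0,188],
  [0,0,0,0,180],
  [0,0,0,0,170],
  [0,0,0,0,155],
  [0,0,0,0,140],
  [0,0,0,0,140],
  [0,0,0.2,0,140],
  [0,0,0.4,0,140],
  [0,0,0.6,0,140],
  [0,0,0.8,0,140],
  [0,0,1,0,140],
  [0,0,1,0,140],
  [0,0,1,0,140],
  [0,0,1,0,140],
  [0,0,1,0,140],
  [0,0,1,0,100],
])

```text
time_s: 11.32
position: [0.4569, 0.2178, 0.1907]
ee_rot: [-0.001, 0.85, -0.527, 0.0]
ft_force: [-0.3, -0.3, -0.7]
gripper_width: 0.485
```

Run:
```python
from h import *
p,d=optics.grab_frame("scene"); cv2.imwrite("pics/g6.png",cv2.resize(p[200:290,180:290],(733,600),interpolation=cv2.INTER_CUBIC))
```

```text
(no output)
```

View pics/g6.png

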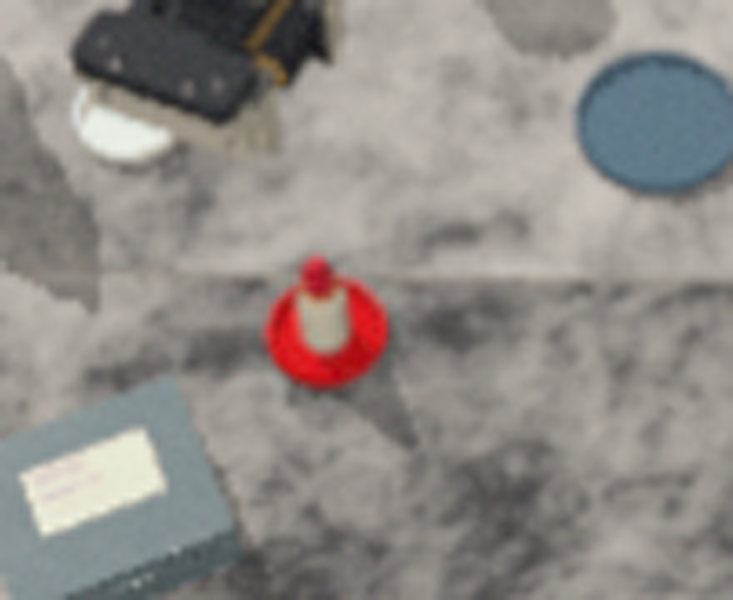

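The red bottle stands upright, centred in the red dish at crop (325,325). Now the white bottle.

Request:
apply_moves([
  [-0.03,-0.5,0.2,0,0],
  [-0.03,-0.9,0,0,0],
  [-0.04,-1,0,0,0],
  [-0.04,-1,0,0,0],
  [-0.04,-1,0,0,0],
  [-0.04,-1,0,0,0],
  [-0.04,-1,0,0,0],
  [-0.04,-1,0,0,0],
  [-0.04,-1,0,0,0],
  [-0.04,-1,0,0,0],
  [-0.04,-1,0,0,0],
  [-0.04,-1,0,0,0],
  [-0.04,-1,0,0,0],
  [-0.04,-1,0,0,0],
  [-0.04,-1,0,0,0],
  [-0.04,-1,0,0,0],
  [-0.04,-1,0,0,0],
  [-0.04,-1,0,0,0],
  [-0.03,-1,0,0,0],
  [-0.03,-1,0,0,0],
])

```text
time_s: 13.03
position: [0.4409, -0.1714, 0.1922]
ee_rot: [0.0, 0.85, -0.527, -0.0]
ft_force: [0.3, 0.2, -0.5]
gripper_width: 0.999
```

Request:
apply_moves([
  [-0.03,-0.8,0,0,0],
  [0,-0.3,0,0,0],
  [0,0,0,0,0],
  [0,0,0,0,0],
])

```text
time_s: 13.37
position: [0.4408, -0.1919, 0.1921]
ee_rot: [-0.0, 0.849, -0.528, -0.0]
ft_force: [-1.2, 1.0, -0.4]
gripper_width: 0.998
```

Request:
apply_moves([
  [0.05,0,-0.4,0,0],
  [0,0,-0.7,0,0],
  [0,0,-0.8,0,0],
  [0,0,-0.8,0,0],
  [0,0,-0.8,0,0],
  [0,0,-0.5,0,0],
  [0,0,-0.35,0,0],
  [0,0,-0.2,0,0],
  [0,0,0,0,0],
])

```text
time_s: 14.12
position: [0.442, -0.1918, 0.1004]
ee_rot: [0.0, 0.85, -0.527, -0.0]
ft_force: [0.5, 0.1, 0.0]
gripper_width: 1.0
```

Run:
```python
from h import *
a=[]
for n,(x0,y0) in (("scene",(270,130)),("top",(270,150))):
    p,d=optics.grab_frame(n); a.append(cv2.resize(p[y0:y0+100,x0:x0+100],(400,400),interpolation=cv2.INTER_CUBIC))
cv2.imwrite("pics/w1.png",cv2.hconcat(a))
```

```text
(no output)
```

View pics/w1.png

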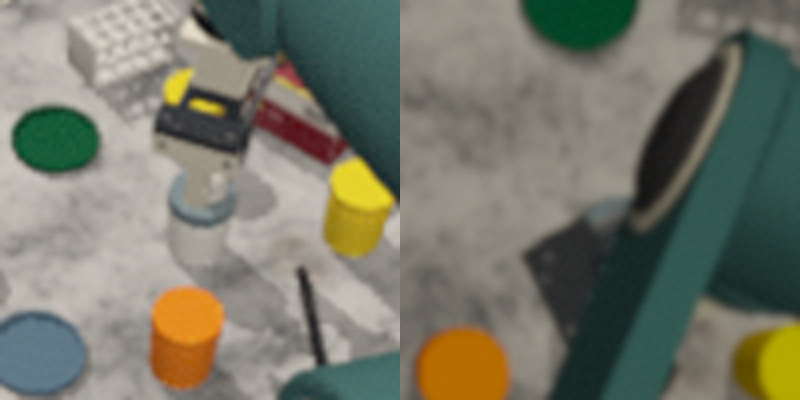

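The fingers straddle the white bottle on the blue lid at crop (205,185). Closing.

Request:
apply_moves([
  [0,0,0,0,60],
  [0,0,0,0,110],
  [0,0,0,0,135],
  [0,0,0,0,150],
  [0,0,0,0,160],
  [0,0,0,0,170],
  [0,0,0,0,180],
  [0,0,0,0,190],
  [0,0,0,0,200],
  [0,0,0,0,210],
  [0,0,0,0,220],
  [0,0,0,0,220],
], squeeze=15)

```text
time_s: 15.22
position: [0.4421, -0.1921, 0.1012]
ee_rot: [0.0, 0.85, -0.527, 0.0]
ft_force: [0.6, -0.1, -1.3]
gripper_width: 0.204
```

Request:
apply_moves([
  [0,0,0.1,0,225],
  [0,0,0.2,0,225],
  [0,0,0.4,0,225],
  [0,0,0.6,0,225],
  [0,0,0.8,0,225],
  [0,0,0.4,0,225],
  [0,0,0,0,225],
])

```text
time_s: 15.8
position: [0.443, -0.1925, 0.1539]
ee_rot: [-0.0, 0.85, -0.527, 0.002]
ft_force: [-0.4, -0.2, 0.1]
gripper_width: 0.203
```

Run:
```python
from h import *
p,d=optics.grab_frame("scene"); cv2.imwrite("pics/w2.png",cv2.resize(p[110:210,270:370],(600,600),interpolation=cv2.INTER_CUBIC))
```

```text
(no output)
```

View pics/w2.png

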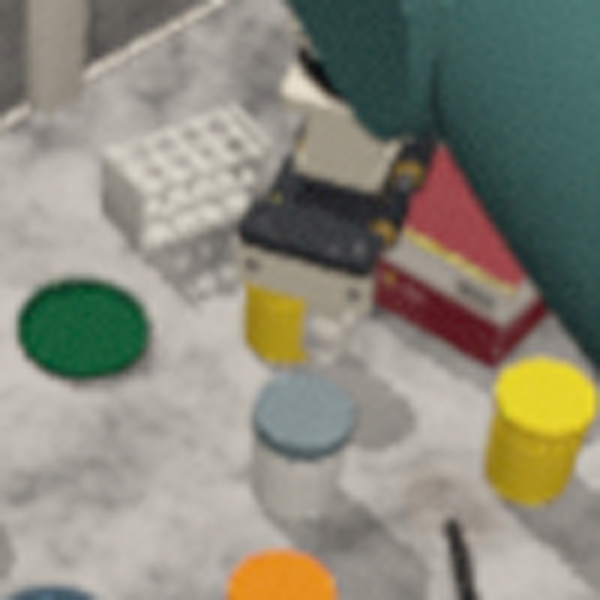

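Run:
```python
from h import *
a=[]
for n,(x0,y0) in (("scene",(300,130)),("top",(290,160))):
    p,d=optics.grab_frame(n); a.append(cv2.resize(p[y0:y0+60,x0:x0+60],(400,400),interpolation=cv2.INTER_CUBIC))
q=np.load("scene0.npz")['p'];a.append(cv2.resize(q[155:195,305:345],(400,400),interpolation=cv2.INTER_CUBIC))
cv2.imwrite("pics/w3.png",cv2.resize(cv2.hconcat(a),(800,267)))
```

```text
(no output)
```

View pics/w3.png

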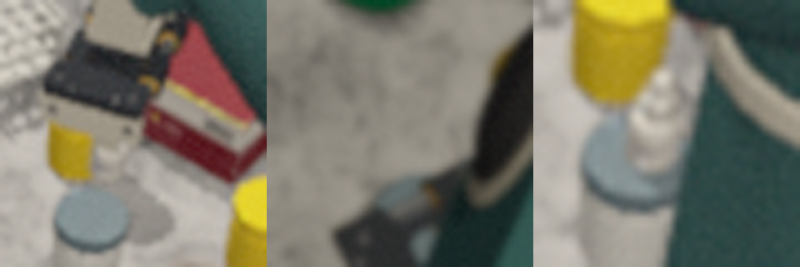

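The blue lid is empty. The bottle hangs between the fingers, held at its shoulder, and the opening is steady at 0.203. I'll carry it gently to the white dish.

Request:
apply_moves([
  [0.1,0.2,0,0,225],
  [0.2,0.4,0,0,225],
  [0.3,0.6,0,0,225],
  [0.4,0.8,0,0,225],
  [0.4,0.9,0,0,225],
  [0.4,0.9,0,0,225],
  [0.4,0.9,0,0,225],
  [0.4,0.9,0,0,225],
  [0.4,0.9,0,0,225],
  [0.4,0.9,0,0,225],
  [0.4,0.9,0,0,225],
  [0.4,0.9,0,0,225],
  [0.4,0.9,0,0,225],
  [0.4,0.9,0,0,225],
  [0.4,0.9,0,0,225],
  [0.4,0.9,0,0,225],
  [0.4,0.9,0,0,225],
  [0.4,0.9,0,0,225],
  [0.4,0.9,0,0,225],
  [0.4,0.9,0,0,225],
])

```text
time_s: 17.62
position: [0.5901, 0.1378, 0.1505]
ee_rot: [0.0, 0.85, -0.527, -0.0]
ft_force: [-0.5, 0.6, -0.4]
gripper_width: 0.205
```

Request:
apply_moves([
  [0.4,0.9,0,0,225],
  [0.4,0.8,0,0,225],
  [0.4,0.7,0,0,225],
  [0.4,0.6,0,0,225],
  [0.3,0.5,0,0,225],
  [0.3,0.3,0,0,225],
  [0.2,0.2,0,0,225],
  [0,0,0,0,225],
  [0,0,0,0,225],
])

```text
time_s: 18.37
position: [0.6381, 0.2157, 0.1509]
ee_rot: [0.0, 0.85, -0.527, -0.0]
ft_force: [0.8, -0.0, -0.5]
gripper_width: 0.203
```

Run:
```python
from h import *
p,d=optics.grab_frame("scene"); cv2.imwrite("pics/w4.png",cv2.resize(p[130:240,140:260],(655,600),interpolation=cv2.INTER_CUBIC))
```

```text
(no output)
```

View pics/w4.png

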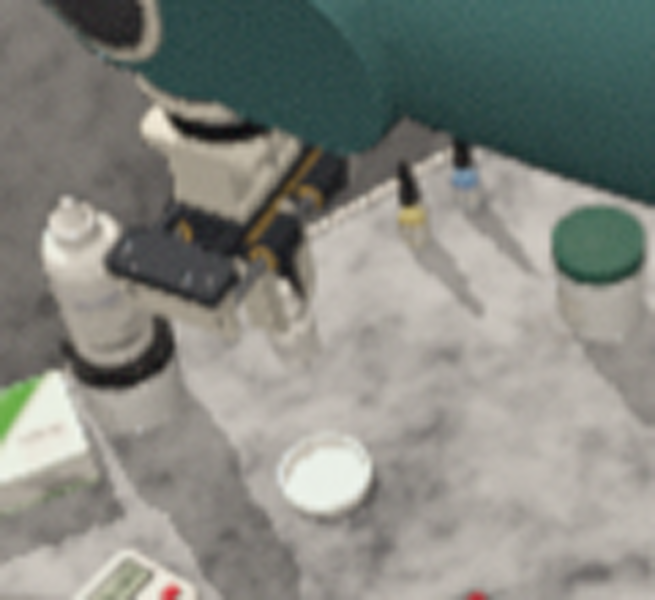

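Run:
```python
from h import *
p,d=optics.grab_frame("scene"); cv2.imwrite("pics/w5.png",cv2.resize(p[165:205,165:215],(750,600),interpolation=cv2.INTER_LANCZOS4))
Q=cloud("scene",d)
for v in range(178,200,2):
    print(v,[ (int(u),*(np.round(1000*Q[v,u]).astype(int).tolist())) if d[v,u]>0 else (int(u),) for u in range(184,200,2)])
print(manip.state()['position'])
```

```text
178 [(184, 613, 245, 248), (186,), (188, 593, 241, 262), (190, 593, 235, 258), (192, 591, 229, 255), (194, 637, 203, 197), (196, 639, 195, 189), (198, 794, 118, 2)]
180 [(184, 591, 255, 265), (186, 589, 250, 263), (188, 617, 232, 226), (190, 623, 223, 215), (192, 646, 207, 182), (194, 639, 203, 186), (196, 637, 197, 183), (198, 786, 123, 1)]
182 [(184, 583, 260, 267), (186, 624, 237, 214), (188, 619, 233, 215), (190, 624, 225, 206), (192, 633, 214, 189), (194, 640, 204, 176), (196, 642, 197, 169), (198, 775, 130, 4)]
184 [(184, 581, 262, 262), (186, 628, 237, 202), (188, 620, 234, 206), (190, 623, 227, 199), (192, 632, 216, 182), (194, 632, 209, 177), (196, 635, 201, 169), (198, 769, 134, 1)]
186 [(184, 795, 181, 0), (186, 628, 239, 193), (188, 624, 234, 194), (190, 622, 229, 191), (192, 631, 218, 175), (194, 629, 212, 172), (196, 632, 204, 164), (198, 758, 141, 4)]
188 [(184, 787, 186, 0), (186, 630, 240, 183), (188, 626, 235, 183), (190, 624, 229, 180), (192, 622, 223, 177), (194, 628, 214, 165), (196, 629, 207, 158), (198, 754, 145, -2)]
190 [(184, 776, 192, 3), (186, 770, 187, 4)
[... 152 characters left out ...]
4), (186, 764, 191, 2), (188, 760, 185, 0), (190, 636, 228, 148), (192, 628, 224, 152), (194, 627, 218, 149), (196, 623, 213, 148), (198, 629, 204, 136)]
194 [(184, 760, 203, 3), (186, 757, 196, 0), (188, 750, 191, 3), (190, 639, 228, 136), (192, 628, 226, 144), (194, 624, 221, 143), (196, 624, 214, 138), (198, 727, 162, 2)]
196 [(184, 756, 206, -2), (186, 748, 202, 2), (188, 744, 196, 0), (190, 741, 189, -2), (192, 634, 225, 128), (194, 627, 221, 131), (196, 724, 173, 0), (198, 719, 167, 1)]
198 [(184, 750, 211, -5), (186, 741, 206, -1), (188, 736, 201, 0), (190, 729, 196, 3), (192, 725, 190, 2), (194, 720, 184, 2), (196, 715, 179, 2), (198, 713, 172, -1)]
[0.63795583 0.21543711 0.15117861]
```

View pics/w5.png

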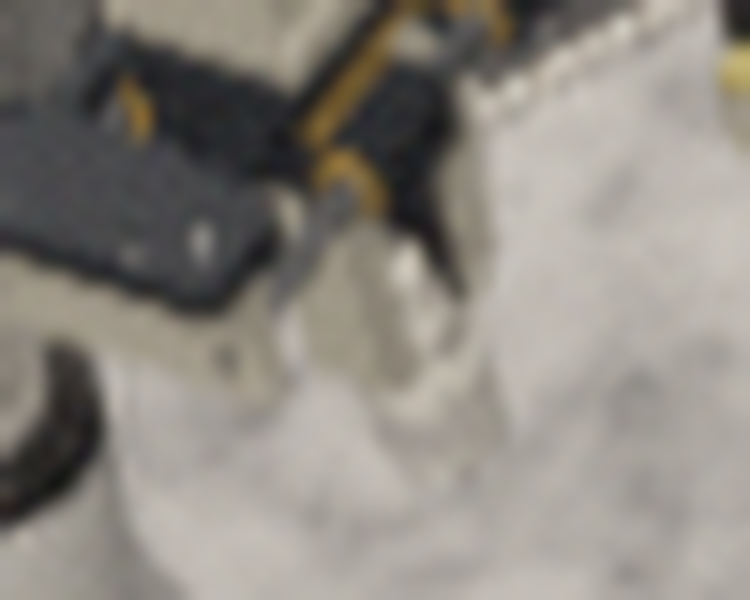

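The white bottle hangs near-upright between the fingers, with its foot at z≈0.127 as expected. Lowering toward the dish.

Request:
apply_moves([
  [-0.2,0.2,-0.2,0,225],
  [-0.15,0.1,-0.5,0,225],
  [0,0,-0.8,0,225],
  [0,0,-0.8,0,225],
  [0,0,-0.8,0,225],
  [0,0,-0.8,0,225],
  [0,0,-0.6,0,225],
  [0,0,-0.5,0,225],
  [0,0,-0.3,0,225],
  [0,0,-0.2,0,225],
  [0,0,0,0,225],
])

```text
time_s: 19.38
position: [0.6309, 0.2218, 0.0406]
ee_rot: [0.0, 0.85, -0.527, -0.0]
ft_force: [-0.5, 0.8, 0.2]
gripper_width: 0.207
```

Run:
```python
from h import *
p,d=optics.grab_frame("scene"); cv2.imwrite("pics/w6.png",cv2.resize(p[180:240,165:240],(750,600),interpolation=cv2.INTER_LANCZOS4))
print(manip.state()['position'])
```

```text
[0.6312064  0.22191564 0.04128853]
```

View pics/w6.png

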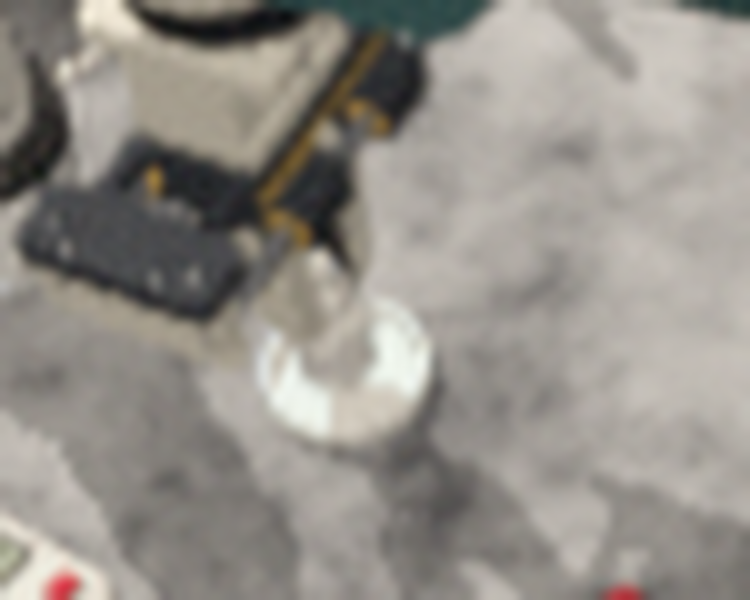

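Request:
apply_moves([
  [0,0,-0.2,0,225],
  [0,0,-0.2,0,225],
  [0,0,-0.1,0,225],
  [0,0,-0.05,0,225],
  [0,0,0,0,225],
])

```text
time_s: 19.85
position: [0.631, 0.2218, 0.0299]
ee_rot: [0.0, 0.85, -0.527, -0.0]
ft_force: [0.6, 0.3, -0.9]
gripper_width: 0.209
```

Request:
apply_moves([
  [0,0,-0.05,0,225],
  [0,0,0,0,225],
])

```text
time_s: 20.02
position: [0.6312, 0.2219, 0.0291]
ee_rot: [-0.0, 0.85, -0.527, 0.0]
ft_force: [-0.8, -0.2, -1.0]
gripper_width: 0.202
```

Request:
apply_moves([
  [0,0,-0.05,0,225],
  [0,0,0,0,225],
])

```text
time_s: 20.18
position: [0.6314, 0.2219, 0.0284]
ee_rot: [-0.0, 0.85, -0.527, 0.0]
ft_force: [0.4, -0.3, 1.8]
gripper_width: 0.209
```

Contact felt (1.8 N). Releasing slowly.

Request:
apply_moves([
  [0,0,0,0,202],
  [0,0,0,0,195],
  [0,0,0,0,188],
  [0,0,0,0,178],
  [0,0,0,0,165],
  [0,0,0,0,150],
  [0,0,0,0,135],
  [0,0,0,0,135],
  [0,0,0.2,0,135],
  [0,0,0.4,0,135],
  [0,0,0.6,0,135],
  [0,0,0.8,0,135],
  [0,0,1,0,135],
  [0,0,1,0,135],
  [0,0,1,0,135],
  [0,0,1,0,135],
])

```text
time_s: 21.52
position: [0.6312, 0.2219, 0.1507]
ee_rot: [-0.0, 0.85, -0.527, 0.0]
ft_force: [0.3, -0.8, -0.3]
gripper_width: 0.47
```

Run:
```python
from h import *
p,d=optics.grab_frame("scene"); cv2.imwrite("pics/w7.png",cv2.resize(p[180:240,165:240],(750,600),interpolation=cv2.INTER_LANCZOS4))
print(manip.state()['position'])
f=np.load("top0.npz");P=cloud("top",f['d']);k=(f['d']>0)&(P[...,2]>.015)&(P[...,2]<.12)&(P[...,1]<-.22)&(P[...,1]>-.42)&(P[...,0]>.58)&(P[...,0]<.8)
print("rack",np.percentile(P[k],[1,99],axis=0).round(3))
k=(f['d']>0)&(P[...,2]>.01)&(P[...,2]<.12)&(P[...,1]<.07)&(P[...,1]>-.06)&(P[...,0]>.68)&(P[...,0]<.79);print("vials",np.percentile(P[k],[1,99],axis=0).round(3))
```

```text
[0.63242826 0.22232246 0.15539395]
rack [[ 0.642 -0.361  0.02 ]
 [ 0.71  -0.256  0.06 ]]
vials [[ 0.758 -0.008  0.01 ]
 [ 0.78   0.061  0.078]]
```

View pics/w7.png

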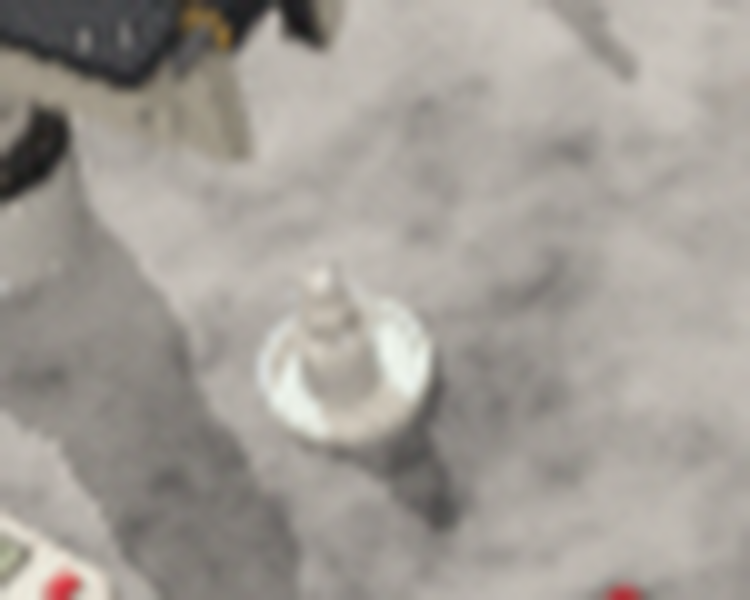

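The white bottle stands upright in its dish at crop (345,360). Re-measuring the now-bare jar lids.

Run:
```python
from h import *
print(manip.state()['joint_positions'])
for n in("top","scene"):
    p,d=optics.grab_frame(n);np.savez(n+"1.npz",p=p,d=d);P=cloud(n,d)
    cv2.imwrite(f"pics/{n}1.png",p)
    for nm,x,y,z,r in(("g",.626,-.006,.078,.0325),("b",.446,-.186,.076,.0305)):
        k=(d>0)&(abs(P[...,2]-z)<.005)&(np.hypot(P[...,0]-x,P[...,1]-y)<.045)
        m=k.astype(np.uint8)
        if k.sum()<30: print(n,nm,"hidden",k.sum());continue
        m=cv2.morphologyEx(m,cv2.MORPH_CLOSE,np.ones((3,3),np.uint8))
        c=max(cv2.findContours(m,0,1)[0],key=cv2.contourArea);(cx,cy),ab,_=cv2.fitEllipse(c)
        print(n,nm,k.sum(),np.round(plane(n,cx,cy,z),4),np.round(P[k].mean(0),4),np.round(np.ptp(P[k],axis=0),3))
```

```text
[2.99987614e-01 1.19658024e-01 1.52143495e+00 1.82879589e-05
 1.49426723e+00 1.41096737e+00]
top g 443 [ 0.6268 -0.0064  0.078 ] [ 0.6269 -0.0065  0.0773] [0.063 0.062 0.009]
top b 402 [ 0.4459 -0.1866  0.076 ] [ 0.446  -0.1868  0.0754] [0.059 0.059 0.01 ]
scene g 191 [ 0.6268 -0.0078  0.078 ] [ 0.6263 -0.0074  0.0786] [0.063 0.062 0.01 ]
scene b hidden 0
```

View pics/top1.png

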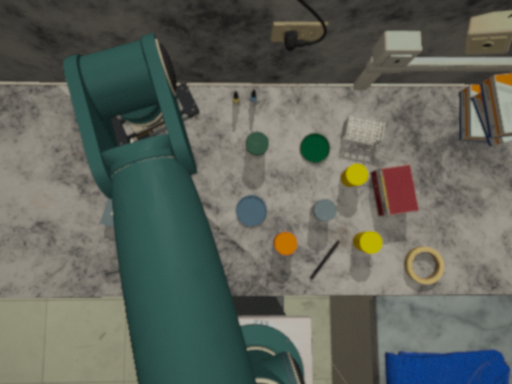

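Request:
apply_moves([
  [0,-0.3,0.4,0,0],
  [0,-0.6,0.4,0.23,0],
  [0,-0.9,0,0.23,0],
  [-0.05,-1,0,0.23,0],
  [-0.05,-1,0,0.23,0],
  [-0.05,-1,0,0.23,0],
  [-0.05,-1,0,0.23,0],
  [-0.05,-1,0,0.23,0],
  [0,-1,0,0.23,0],
  [0,-1,0,0.23,0],
  [0,-1,0,0,0],
  [0,-0.9,0,0,0],
  [0,-0.5,0,0,0],
  [0,-0.25,0,0,0],
  [0,0,0,0,0],
  [0,0,0,0,0],
])

```text
time_s: 23.0
position: [0.6261, -0.0068, 0.1641]
ee_rot: [-0.0, 1.0, -0.014, -0.0]
ft_force: [0.2, 0.2, 0.5]
gripper_width: 1.0
```

Request:
apply_moves([
  [0.04,0,-0.4,0,0],
  [0,0,-0.7,0,0],
  [0,0,-0.8,0,0],
  [0,0,-0.8,0,0],
  [0,0,-0.8,0,0],
  [0,0,-0.6,0,0],
  [0,0,-0.4,0,0],
  [0,0,-0.25,0,0],
  [0,0,0,0,0],
])

```text
time_s: 23.75
position: [0.6265, -0.0069, 0.0679]
ee_rot: [-0.0, 1.0, -0.013, -0.001]
ft_force: [-0.5, -0.1, -0.2]
gripper_width: 0.998
```

Request:
apply_moves([
  [0,0,0,0,30],
  [0,0,0,0,45],
  [0,0,0,0,55],
  [0,0,0,0,62],
  [0,0,0,0,69],
  [0,0,0,0,76],
  [0,0,0,0,83],
  [0,0,0,0,90],
  [0,0,0,0,100],
  [0,0,0,0,110],
  [0,0,0,0,120],
  [0,0,0,0,120],
], squeeze=25)

```text
time_s: 24.75
position: [0.6269, -0.0071, 0.0691]
ee_rot: [0.0, 1.0, -0.014, -0.0]
ft_force: [-0.4, 0.2, -0.7]
gripper_width: 0.532
```

The opening went to 0.53 (49 mm), which is narrower than the 65 mm lid. Looking before doing anything more.

Run:
```python
from h import *
a=[]
for n,(x0,y0) in (("scene",(210,140)),("top",(220,110))):
    p,d=optics.grab_frame(n); a.append(cv2.resize(p[y0:y0+70,x0:x0+70],(400,400),interpolation=cv2.INTER_LANCZOS4))
cv2.imwrite("pics/j1.png",cv2.hconcat(a))
s=manip.state();print(s['gripper_width'],s['ft_force'])
```

```text
0.5302630750843879 [ 0.30659794  0.12632602 -0.25887446]
```

View pics/j1.png

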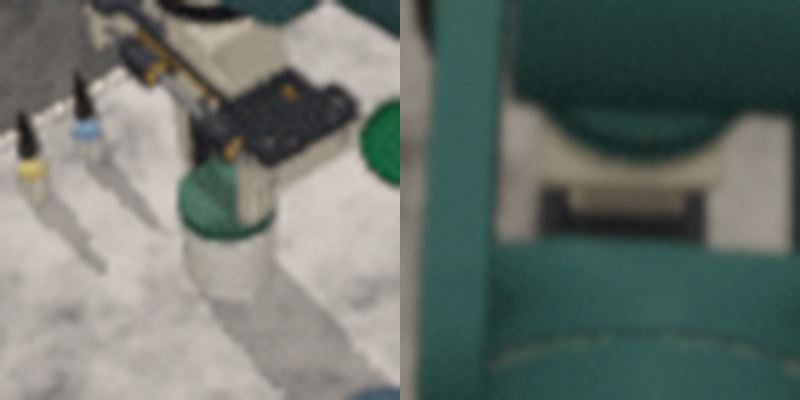

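Run:
```python
from h import *
p,d=optics.grab_frame("scene"); Q=cloud("scene",d)
cv2.imwrite("pics/j2.png",cv2.resize(p[158:194,228:276],(800,600),interpolation=cv2.INTER_LANCZOS4))
for v in range(160,192,2):
    print(v,[ (int(u),*(np.round(1000*Q[v,u]).astype(int).tolist())) if d[v,u]>0 else (int(u),) for u in range(240,264,3)])
```

```text
160 [(240, 765, -66, 2), (243, 653, -2, 130), (246, 596, 25, 192), (249, 593, 15, 188), (252, 576, 16, 202), (255, 564, 12, 208), (258, 557, 6, 210), (261, 552, -2, 208)]
162 [(240, 757, -59, 1), (243, 651, 0, 123), (246, 593, 28, 187), (249, 584, 22, 190), (252, 576, 16, 192), (255, 558, 18, 208), (258, 551, 11, 209), (261, 544, 4, 209)]
164 [(240, 748, -52, 1), (243, 654, -1, 110), (246, 594, 28, 177), (249, 574, 30, 194), (252, 573, 19, 187), (255, 548, 25, 211), (258, 543, 17, 210), (261, 536, 11, 211)]
166 [(240, 740, -46, 0), (243, 653, 0, 101), (246, 652, -13, 94), (249, 574, 31, 185), (252, 569, 22, 183), (255, 543, 30, 209), (258, 536, 23, 210), (261, 535, 11, 203)]
168 [(240, 729, -38, 3), (243, 655, -1, 88), (246, 652, -12, 83), (249, 578, 28, 171), (252, 597, 1, 136), (255, 541, 31, 202), (258, 532, 26, 206), (261, 537, 10, 192)]
170 [(240, 721, -32, 2), (243, 655, -1, 78), (246, 647, -8, 80), (249, 641, -17, 78), (252, 599, 1, 125), (255, 545, 29, 188), (258, 539, 21, 188), (261, 544, 4, 172)]
172 [(240, 713, -25, 2), (243, 647, 6, 78), (246, 642, -4, 76), (249, 635, -12
[... 858 characters left out ...]
-11, 52), (258, 625, -44, 5), (261, 619, -54, 3)]
184 [(240, 663, 13, 3), (243, 631, 21, 37), (246, 616, 18, 48), (249, 608, 11, 50), (252, 600, 3, 51), (255, 600, -11, 41), (258, 621, -41, 0), (261, 610, -47, 6)]
186 [(240, 654, 19, 4), (243, 631, 22, 27), (246, 613, 21, 42), (249, 604, 14, 44), (252, 602, 2, 37), (255, 598, -9, 32), (258, 612, -34, 1), (261, 604, -42, 3)]
188 [(240, 645, 27, 7), (243, 635, 19, 9), (246, 619, 18, 23), (249, 608, 12, 28), (252, 603, 2, 26), (255, 600, -10, 19), (258, 604, -27, 2), (261, 596, -36, 2)]
190 [(240, 638, 32, 5), (243, 632, 22, 3), (246, 621, 16, 8), (249, 608, 12, 17), (252, 602, 2, 15), (255, 598, -8, 11), (258, 595, -20, 3), (261, 591, -31, 0)]
```

View pics/j2.png

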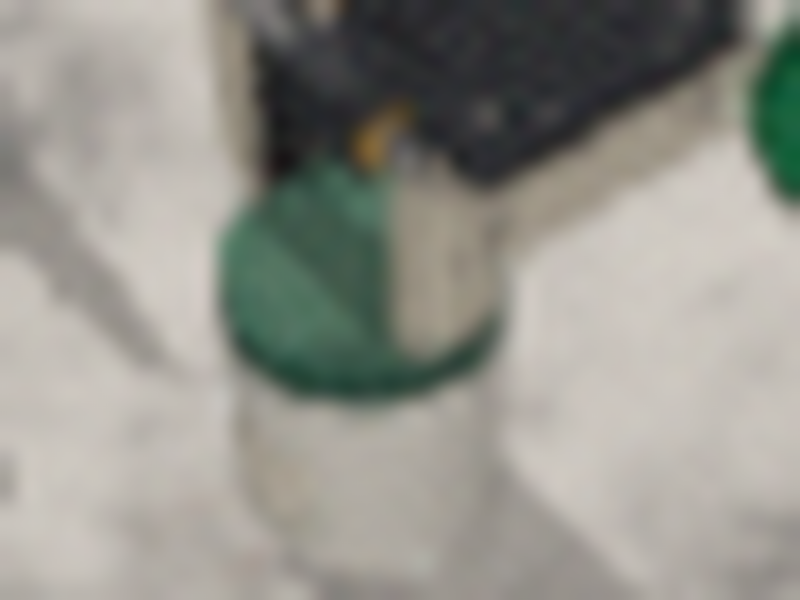

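Run:
```python
from h import *
print(manip.tip_extent,[a for a in dir(manip) if a[0]!='_'])
s=manip.state();print({k:np.round(v,4) for k,v in s.items()})
# points of near finger: z profile
p,d=optics.grab_frame("scene"); Q=cloud("scene",d)
hsv=cv2.cvtColor(p,cv2.COLOR_BGR2HSV)
for v in range(174,186):print(v,[(u,p[v,u].tolist(),(Q[v,u]*1000).round().astype(int).tolist()) for u in (252,254,256)])
```

```text
0.019 ['PlanningError', 'state', 'tip_extent']
{'time_s': np.float64(24.9), 'joint_positions': array([-0.052 ,  0.083 ,  1.7042, -0.    ,  1.3544, -0.0249]), 'joint_velocities': array([-0.0014, -0.0004,  0.0007, -0.0006, -0.0016,  0.    ]), 'tau': array([-2.40000e-03, -6.60069e+01, -5.89693e+01,  7.62000e-02,
        1.73000e-02, -1.00000e-04]), 'position': array([ 0.6269, -0.0071,  0.0692]), 'ee_rot': array([ 0.    ,  0.9999, -0.0136, -0.    ]), 'ft_force': array([ 0.2766, -0.0902, -0.5717]), 'torque': array([-0.0537, -0.0671,  0.0259]), 'gripper_width': np.float64(0.5311)}
174 [(252, [127, 142, 149], [601, 0, 101]), (254, [135, 150, 159], [589, 0, 112]), (256, [130, 145, 153], [542, 27, 170])]
175 [(252, [125, 139, 148], [598, 2, 101]), (254, [138, 153, 163], [588, 1, 109]), (256, [129, 146, 154], [590, -9, 100])]
176 [(252, [126, 140, 148], [597, 3, 97]), (254, [141, 156, 164], [589, 1, 102]), (256, [125, 140, 147], [587, -7, 98])]
177 [(252, [127, 142, 149], [599, 2, 89]), (254, [136, 151, 159], [588, 1, 98]), (256, [105, 121, 122], [600, -16, 75])]
178 [(252, [113, 129, 131], [6
[... 224 characters left out ...]
], [597, 4, 76]), (254, [65, 73, 56], [599, -6, 67]), (256, [107, 118, 112], [604, -19, 53])]
181 [(252, [70, 81, 62], [600, 2, 67]), (254, [124, 134, 131], [597, -5, 64]), (256, [141, 149, 153], [597, -14, 57])]
182 [(252, [144, 154, 155], [604, 0, 57]), (254, [153, 163, 167], [599, -6, 56]), (256, [150, 159, 163], [596, -13, 53])]
183 [(252, [166, 176, 179], [601, 2, 55]), (254, [159, 166, 173], [598, -5, 53]), (256, [145, 152, 158], [598, -14, 45])]
184 [(252, [165, 174, 178], [601, 2, 49]), (254, [155, 165, 169], [599, -5, 46]), (256, [145, 153, 159], [600, -15, 37])]
185 [(252, [162, 171, 176], [603, 1, 41]), (254, [156, 163, 169], [601, -7, 38]), (256, [141, 150, 154], [601, -16, 30])]
```

The pixel and depth data put the fingertips at about z 0.085–0.095, just above the lid, although the reported TCP is 0.069. So they closed above it without touching, and the tips are higher than the nominal figure. I'll open and measure where the tips really are.

Request:
apply_moves([
  [0,0,0.3,0,60],
  [0,0,0.7,0,0],
  [0,0,1,0,0],
  [0,0,1,0,0],
  [0,0,1,0,0],
  [0,0,0,0,0],
  [0,0,0,0,0],
])

```text
time_s: 25.53
position: [0.6276, -0.0071, 0.1515]
ee_rot: [0.0, 1.0, -0.014, 0.002]
ft_force: [-0.2, -1.0, -0.6]
gripper_width: 0.973
```

Run:
```python
from h import *
print(manip.state()['position'])
p,d=optics.grab_frame("scene"); Q=cloud("scene",d)
cv2.imwrite("pics/j3.png",cv2.resize(p[120:195,215:315],(800,600),interpolation=cv2.INTER_LANCZOS4))
for x0,x1 in((.55,.61),(.645,.70)):
    k=(d>0)&(Q[...,0]>x0)&(Q[...,0]<x1)&(abs(Q[...,1]+.007)<.014)&(Q[...,2]>.09)
    v,u=np.nonzero(k);o=np.argsort(Q[k][:,2])[:14]
    print([(int(u[i]),int(v[i]),*(Q[v[i],u[i]]*1000).round().astype(int).tolist()) for i in o])
```

```text
[ 0.62756375 -0.00713226  0.15145616]
[(255, 165, 581, 1, 164), (255, 164, 579, 2, 171), (256, 165, 573, 2, 172), (258, 164, 569, -3, 175), (257, 164, 570, 0, 177), (256, 164, 572, 3, 177), (255, 163, 578, 3, 178), (259, 163, 569, -7, 178), (260, 163, 566, -10, 178), (260, 162, 569, -12, 179), (256, 163, 574, 2, 180), (255, 162, 578, 2, 182), (258, 163, 567, -2, 182), (259, 162, 569, -7, 183)]
[(240, 149, 674, -7, 166), (238, 149, 678, -2, 166), (237, 148, 684, -2, 167), (239, 149, 674, -3, 168), (242, 147, 673, -16, 170), (237, 147, 684, -2, 171), (238, 148, 677, -2, 171), (241, 148, 670, -9, 172), (242, 146, 675, -18, 173), (240, 147, 675, -9, 173), (236, 146, 688, -1, 174), (241, 147, 672, -11, 174), (240, 148, 670, -5, 174), (239, 148, 672, -2, 175)]
```

View pics/j3.png

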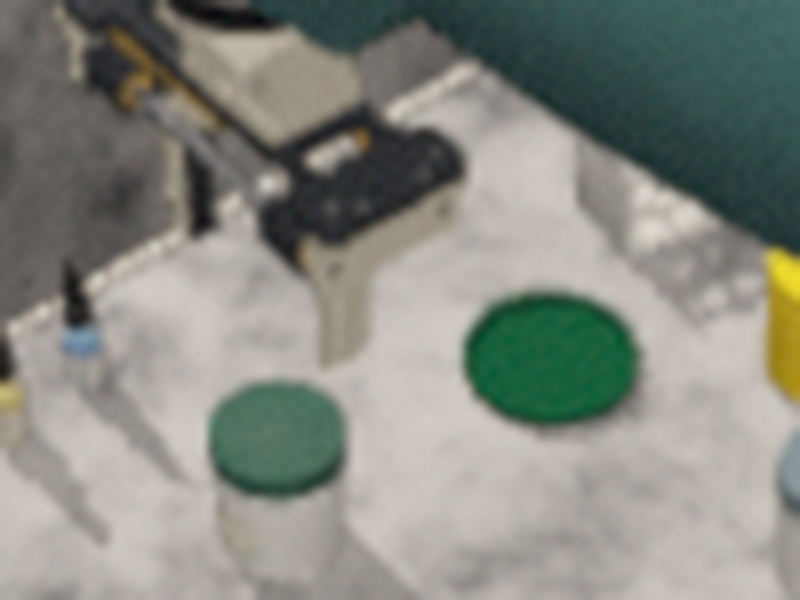

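Both tips measure at z≈0.165 with the reported TCP at 0.1515. The real tips are therefore about 14 mm above the reported TCP rather than 19 mm below it, roughly a 33 mm offset. This also explains the shoulder grips. To hold the lid I need a reported z of about 0.034, which is safe under either reading.

Request:
apply_moves([
  [0,0,-0.4,0,0],
  [0,0,-0.7,0,0],
  [0,0,-0.8,0,0],
  [0,0,-0.8,0,0],
  [0,0,-0.8,0,0],
  [0,0,-0.7,0,0],
  [0,0,-0.6,0,0],
  [0,0,-0.5,0,0],
  [0,0,-0.4,0,0],
  [0,0,-0.2,0,0],
  [0,0,0,0,0],
])

```text
time_s: 26.5
position: [0.6266, -0.0071, 0.0303]
ee_rot: [-0.0, 1.0, -0.014, -0.0]
ft_force: [0.1, 0.1, 0.3]
gripper_width: 1.0
```

Request:
apply_moves([
  [0,0,0,0,30],
  [0,0,0,0,45],
  [0,0,0,0,55],
  [0,0,0,0,62],
  [0,0,0,0,69],
  [0,0,0,0,76],
  [0,0,0,0,83],
  [0,0,0,0,90],
  [0,0,0,0,100],
  [0,0,0,0,110],
  [0,0,0,0,110],
], squeeze=25)

```text
time_s: 27.42
position: [0.6271, -0.0071, 0.0313]
ee_rot: [-0.0, 1.0, -0.014, 0.0]
ft_force: [1.0, 0.8, 1.7]
gripper_width: 0.678
```

The opening of 63 mm is consistent with a grip on the lid. Lifting.

Request:
apply_moves([
  [0,0,0.1,0,120],
  [0,0,0.2,0,120],
  [0,0,0.4,0,120],
  [0,0,0.6,0,120],
  [0,0,0.6,0,120],
  [0,0,0.3,0,120],
  [0,0,0,0,120],
])

```text
time_s: 28.0
position: [0.6279, -0.0071, 0.0778]
ee_rot: [0.0, 1.0, -0.014, 0.002]
ft_force: [0.7, 0.9, -0.8]
gripper_width: 0.672
```

Run:
```python
from h import *
p,d=optics.grab_frame("scene")
cv2.imwrite("pics/j4.png",cv2.resize(p[120:210,205:325],(800,600),interpolation=cv2.INTER_LANCZOS4))
```

```text
(no output)
```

View pics/j4.png

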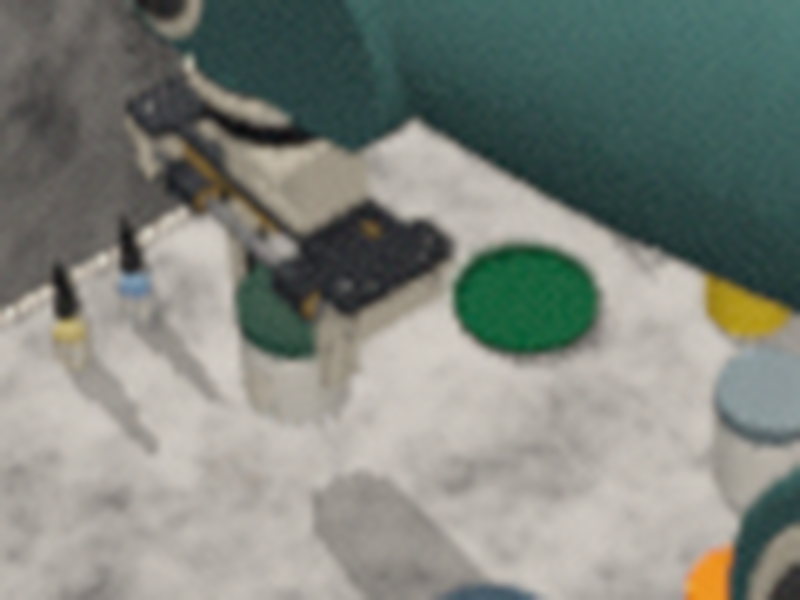

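The green jar is lifted upright. Moving it over the green dish.

Request:
apply_moves([
  [0,-0.2,0,0,120],
  [0,-0.4,0,0,120],
  [0.02,-0.6,0,0,120],
  [0.02,-0.8,0,0,120],
  [0.02,-0.8,0,0,120],
  [0.02,-0.8,0,0,120],
  [0.02,-0.8,0,0,120],
  [0.02,-0.8,0,0,120],
  [0.02,-0.8,0,0,120],
  [0.02,-0.8,0,0,120],
  [0.02,-0.6,0,0,120],
  [0,-0.5,0,0,120],
  [0,-0.3,0,0,120],
  [0,-0.2,0,0,120],
  [0,0,0,0,120],
  [0,0,0,0,120],
])

```text
time_s: 29.38
position: [0.6306, -0.1748, 0.0751]
ee_rot: [-0.0, 1.0, -0.014, -0.0]
ft_force: [-0.2, 1.1, -0.1]
gripper_width: 0.676
```

Request:
apply_moves([
  [0,-0.2,-0.2,0,120],
  [0,0,-0.4,0,120],
  [0,0,-0.5,0,120],
  [0,0,-0.4,0,120],
  [0,0,-0.2,0,120],
  [0,0,-0.1,0,120],
  [0,0,0,0,120],
])

```text
time_s: 29.97
position: [0.6303, -0.1789, 0.0384]
ee_rot: [-0.0, 1.0, -0.014, -0.0]
ft_force: [0.0, -0.5, -0.4]
gripper_width: 0.679
```

Run:
```python
from h import *
p,d=optics.grab_frame("scene")
cv2.imwrite("pics/j5.png",cv2.resize(p[120:210,235:355],(800,600),interpolation=cv2.INTER_LANCZOS4))
```

```text
(no output)
```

View pics/j5.png

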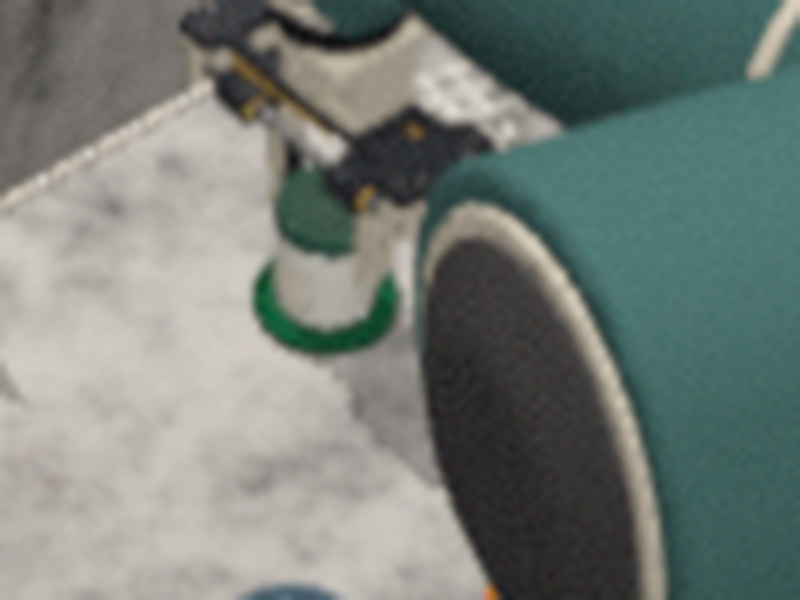

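The green jar is central over the dish. Lowering until contact.

Request:
apply_moves([
  [0,0,-0.1,0,120],
  [0,0,-0.08,0,120],
  [0,0,0,0,120],
])

```text
time_s: 30.27
position: [0.6305, -0.1791, 0.0354]
ee_rot: [0.0, 1.0, -0.014, 0.0]
ft_force: [-0.4, 0.5, -0.4]
gripper_width: 0.678
```

Request:
apply_moves([
  [0,0,-0.05,0,120],
  [0,0,0,0,120],
])

```text
time_s: 30.43
position: [0.6305, -0.1791, 0.0345]
ee_rot: [0.0, 1.0, -0.014, -0.0]
ft_force: [0.5, 0.5, -0.6]
gripper_width: 0.674
```

Request:
apply_moves([
  [0,0,-0.05,0,120],
  [0,0,0,0,120],
])

```text
time_s: 30.6
position: [0.6307, -0.1792, 0.0342]
ee_rot: [0.0, 1.0, -0.014, 0.0]
ft_force: [-1.8, 1.0, 4.3]
gripper_width: 0.68
```

Contact felt (4.3 N). Release and rise.

Request:
apply_moves([
  [0,0,0,0,80],
  [0,0,0,0,72],
  [0,0,0,0,62],
  [0,0,0,0,50],
  [0,0,0,0,35],
  [0,0,0,0,20],
  [0,0,0,0,10],
  [0,0,0,0,10],
  [0,0,0.2,0,10],
  [0,0,0.4,0,10],
  [0,0,0.7,0,10],
  [0,0,1,0,10],
  [0,0,1,0,10],
  [0,0,1,0,10],
  [0,0,1,0,10],
  [0,0,0.7,0,0],
])

```text
time_s: 31.93
position: [0.631, -0.1792, 0.1573]
ee_rot: [0.0, 1.0, -0.014, 0.001]
ft_force: [0.0, 0.6, -0.1]
gripper_width: 0.984
```

Run:
```python
from h import *
p,d=optics.grab_frame("scene")
cv2.imwrite("pics/j6.png",cv2.resize(p[120:210,235:355],(800,600),interpolation=cv2.INTER_LANCZOS4))
```

```text
(no output)
```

View pics/j6.png

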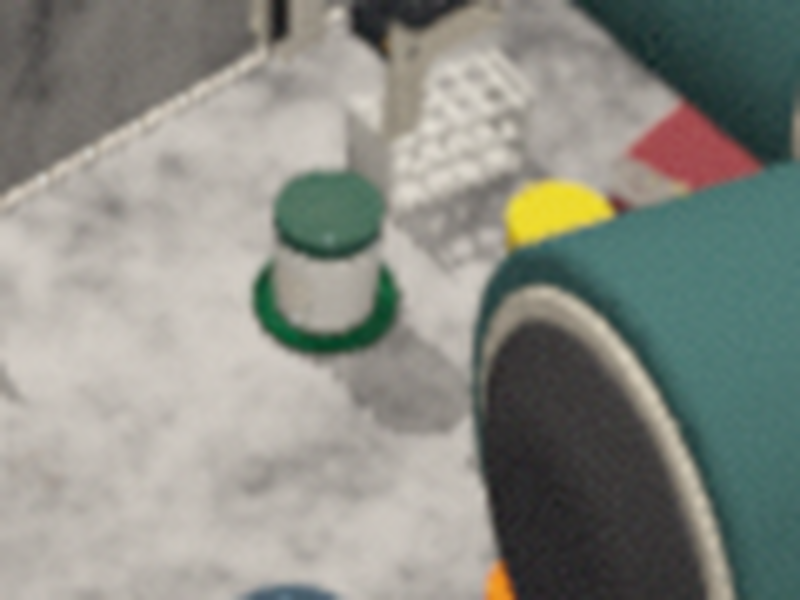

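The green jar stands upright in its dish. Now the blue jar.

Request:
apply_moves([
  [-0.3,0,0,0,0],
  [-0.7,0,0,0,0],
  [-1,-0.05,0,0,0],
  [-1,-0.06,0,0,0],
  [-1,-0.06,0,0,0],
  [-1,-0.06,0,0,0],
  [-1,-0.06,0,0,0],
  [-1,-0.05,0,0,0],
  [-1,0,0,0,0],
  [-0.7,0,0,0,0],
  [-0.4,0,0,0,0],
  [-0.2,0,0,0,0],
  [0,0,0,0,0],
  [0,0,0,0,0],
])

```text
time_s: 33.15
position: [0.4448, -0.1859, 0.1533]
ee_rot: [-0.0, 1.0, -0.014, -0.0]
ft_force: [0.6, -0.8, 0.6]
gripper_width: 0.999
```

Run:
```python
from h import *
p,d=optics.grab_frame("scene")
cv2.imwrite("pics/b1.png",cv2.resize(p[120:240,260:380],(600,600),interpolation=cv2.INTER_LANCZOS4))
```

```text
(no output)
```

View pics/b1.png

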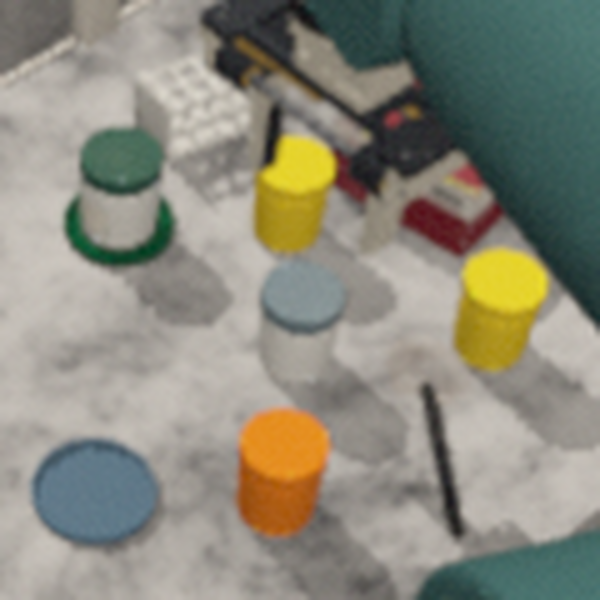

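Request:
apply_moves([
  [0.05,-0.04,-0.4,0,0],
  [0,0,-0.7,0,0],
  [0,0,-0.8,0,0],
  [0,0,-0.8,0,0],
  [0,0,-0.8,0,0],
  [0,0,-0.8,0,0],
  [0,0,-0.7,0,0],
  [0,0,-0.5,0,0],
  [0,0,-0.4,0,0],
  [0,0,-0.2,0,0],
  [0,0,0,0,0],
])

```text
time_s: 34.12
position: [0.4452, -0.1865, 0.0306]
ee_rot: [-0.0, 1.0, -0.014, -0.001]
ft_force: [0.0, -0.1, 0.6]
gripper_width: 0.998
```

Request:
apply_moves([
  [0,0,0,0,35],
  [0,0,0,0,50],
  [0,0,0,0,62],
  [0,0,0,0,70],
  [0,0,0,0,77],
  [0,0,0,0,84],
  [0,0,0,0,91],
  [0,0,0,0,100],
  [0,0,0,0,110],
  [0,0,0,0,125],
  [0,0,0,0,125],
], squeeze=25)

```text
time_s: 35.03
position: [0.4456, -0.1867, 0.0316]
ee_rot: [0.0, 1.0, -0.014, 0.0]
ft_force: [0.2, -0.5, 1.5]
gripper_width: 0.644
```

Gripped at 60 mm. I'll lift it 8 cm so that everything clears the orange look-alike on the way.

Request:
apply_moves([
  [0,0,0.1,0,130],
  [0,0,0.2,0,130],
  [0,0,0.4,0,130],
  [0,0,0.7,0,130],
  [0,0,0.8,0,130],
  [0,0,0.8,0,130],
  [0,0,0.6,0,130],
  [0,0,0.4,0,130],
  [0,0,0.2,0,130],
  [0,0,0,0,130],
  [0,0,0,0,130],
])

```text
time_s: 35.95
position: [0.4454, -0.1866, 0.1151]
ee_rot: [-0.0, 1.0, -0.014, -0.0]
ft_force: [-0.5, -0.5, 0.1]
gripper_width: 0.643
```

Request:
apply_moves([
  [0,0.2,0,0,130],
  [0,0.4,0,0,130],
  [0.02,0.6,0,0,130],
  [0.02,0.8,0,0,130],
  [0.02,0.8,0,0,130],
  [0.02,0.8,0,0,130],
  [0.02,0.8,0,0,130],
  [0.02,0.8,0,0,130],
  [0.02,0.8,0,0,130],
  [0.02,0.8,0,0,130],
  [0,0.8,0,0,130],
  [0,0.7,0,0,130],
  [0,0.5,0,0,130],
  [0,0.4,0,0,130],
  [0,0.2,0,0,130],
  [0,0.1,0,0,130],
  [0,0,0,0,130],
  [0,0,0,0,130],
])

```text
time_s: 37.45
position: [0.4487, 0.003, 0.1155]
ee_rot: [0.0, 1.0, -0.014, -0.0]
ft_force: [0.5, -0.3, -0.2]
gripper_width: 0.64
```

Run:
```python
from h import *
print(manip.state()['position'])
p,d=optics.grab_frame("scene")
cv2.imwrite("pics/b2.png",cv2.resize(p[140:260,215:355],(700,600),interpolation=cv2.INTER_LANCZOS4))
```

```text
[0.44874243 0.0030168  0.11549245]
```

View pics/b2.png

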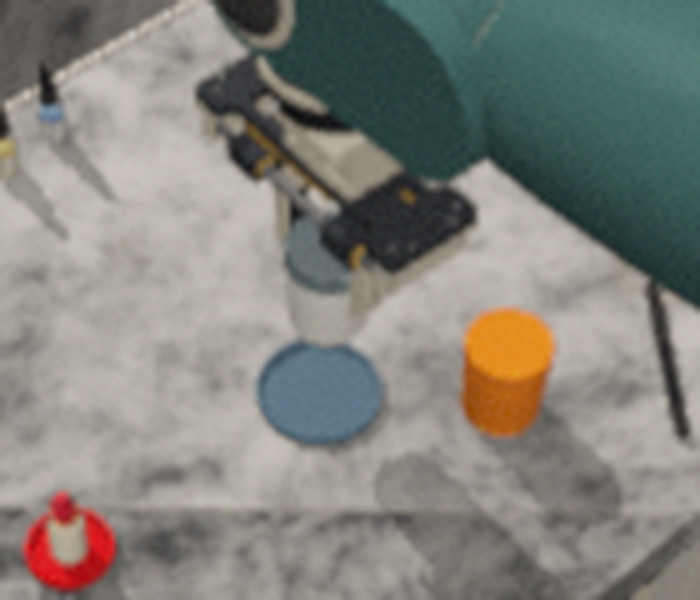

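Request:
apply_moves([
  [0,0.2,-0.2,0,130],
  [0,0,-0.5,0,130],
  [0,0,-0.7,0,130],
  [0,0,-0.7,0,130],
  [0,0,-0.6,0,130],
  [0,0,-0.5,0,130],
  [0,0,-0.4,0,130],
  [0,0,-0.2,0,130],
  [0,0,-0.05,0,130],
  [0,0,0,0,130],
])

```text
time_s: 38.33
position: [0.4488, 0.0073, 0.0386]
ee_rot: [0.0, 1.0, -0.014, -0.0]
ft_force: [0.7, 0.5, 0.1]
gripper_width: 0.642
```

Request:
apply_moves([
  [0,0,-0.08,0,130],
  [0,0,-0.05,0,130],
  [0,0,0,0,130],
])

```text
time_s: 38.58
position: [0.4489, 0.0073, 0.0361]
ee_rot: [0.0, 1.0, -0.014, 0.0]
ft_force: [-0.6, -0.2, -0.6]
gripper_width: 0.637
```

Run:
```python
from h import *
p,d=optics.grab_frame("scene")
cv2.imwrite("pics/b3.png",cv2.resize(p[160:250,225:335],(733,600),interpolation=cv2.INTER_LANCZOS4))
```

```text
(no output)
```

View pics/b3.png

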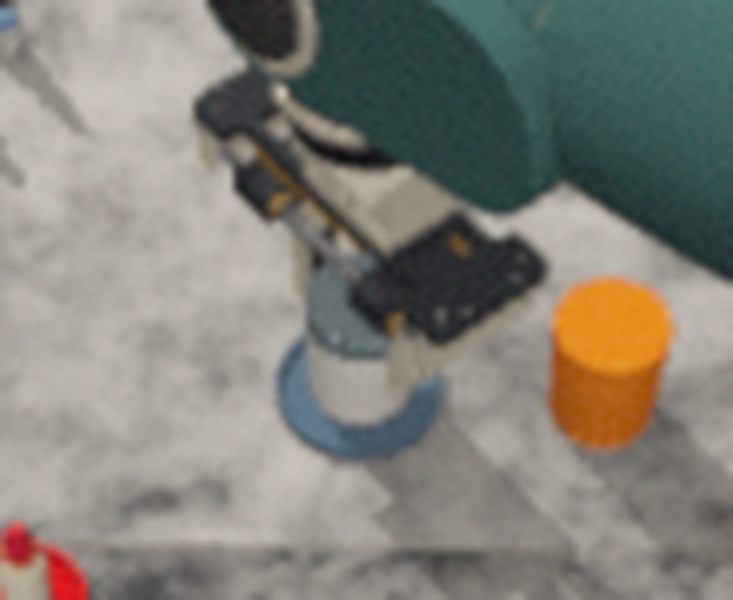

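The blue jar is central inside the dish rim. Feeling for the floor.

Request:
apply_moves([
  [0,0,-0.05,0,130],
  [0,0,-0.03,0,130],
  [0,0,0,0,130],
])

```text
time_s: 38.88
position: [0.4489, 0.0073, 0.0346]
ee_rot: [-0.0, 1.0, -0.014, 0.0]
ft_force: [0.1, 0.2, 2.2]
gripper_width: 0.637
```

Request:
apply_moves([
  [0,0,-0.04,0,130],
  [0,0,0,0,130],
])

```text
time_s: 39.05
position: [0.4491, 0.0073, 0.0344]
ee_rot: [0.0, 1.0, -0.014, 0.0]
ft_force: [-3.5, 0.3, 10.6]
gripper_width: 0.639
```

Request:
apply_moves([
  [0,0,0.03,0,130],
  [0,0,0,0,90],
  [0,0,0,0,80],
  [0,0,0,0,68],
  [0,0,0,0,55],
  [0,0,0,0,38],
  [0,0,0,0,20],
  [0,0,0,0,10],
  [0,0,0,0,10],
  [0,0,0.2,0,10],
  [0,0,0.4,0,10],
  [0,0,0.7,0,10],
  [0,0,1,0,10],
  [0,0,1,0,10],
  [0,0,1,0,10],
  [0,0,1,0,10],
  [0,0,1,0,10],
  [0,0,1,0,10],
  [0,0,0.5,0,10],
  [0,0,0,0,10],
])

```text
time_s: 40.72
position: [0.4495, 0.0073, 0.1928]
ee_rot: [0.0, 1.0, -0.014, 0.002]
ft_force: [0.4, -0.1, 0.6]
gripper_width: 0.959
```

Request:
apply_moves([
  [0,-0.5,0,0,10],
  [0,-1,0,0,10],
  [0,-1,0,0,10],
  [0,-1,0,0,10],
  [0,-1,0,0,10],
  [0,-1,0,0,10],
  [0,-1,0,0,10],
  [0,-1,0,0,10],
  [0,-1,0,0,10],
  [0,-1,0,0,10],
  [0,-1,0,0,10],
  [0,-1,0,0,10],
  [0,-1,0,0,10],
  [0,-1,0,0,10],
  [0,-1,0,0,10],
  [0,-1,0,0,10],
  [0,-1,0,0,10],
  [0,-1,0,0,10],
  [0,-0.5,0,0,10],
  [0,0,0,0,10],
])

```text
time_s: 42.38
position: [0.4478, -0.3542, 0.1885]
ee_rot: [-0.001, 1.0, -0.014, -0.001]
ft_force: [0.3, -0.1, 0.6]
gripper_width: 0.963
```

Run:
```python
from h import *
for n in("top","scene"):
    p,d=optics.grab_frame(n);P=cloud(n,d);cv2.imwrite(f"pics/{n}_end.png",cv2.resize(p[60:340,60:420],None,fx=2,fy=2,interpolation=cv2.INTER_CUBIC))
    q=np.load(n+"0.npz")['d'];P0=cloud(n,q)
    for nm,x,y,z,h,r in(("g",.631,-.179,.081,.006,.045),("b",.4487,.007,.079,.006,.045),("red",.4568,.2175,.067,.012,.026),("wh",.6308,.2187,.063,.012,.026)):
        k=(d>0)&(abs(P[...,2]-z)<h)&(np.hypot(P[...,0]-x,P[...,1]-y)<r)
        if k.sum(): print(n,nm,k.sum(),np.round(P[k].mean(0),4),"off mm",np.round(1000*(P[k].mean(0)[:2]-[x,y]),1),"zmax",P[k][:,2].max().round(4))
    for nm,x,y,r,z0,z1 in(("timer",.621,.368,.06,.010,.03),("slide",.436,.356,.08,.02,.05),("orange",.36,-.083,.045,.06,.085)):
        print(n,nm,[np.round(A[(D>0)&(A[...,2]>z0)&(A[...,2]<z1)&(np.hypot(A[...,0]-x,A[...,1]-y)<r)].mean(0),4).tolist() for A,D in((P0,q),(P,d))])
print(manip.state()['time_s'],manip.state()['position'])
```

```text
top g 443 [ 0.6304 -0.1779  0.0801] off mm [-0.6  1.1] zmax 0.0857
top b 413 [0.4491 0.0065 0.0782] off mm [ 0.4 -0.5] zmax 0.0838
top red 33 [0.4591 0.2171 0.0614] off mm [ 2.3 -0.4] zmax 0.0686
top wh 30 [0.6293 0.2204 0.0579] off mm [-1.5  1.7] zmax 0.0673
top timer [[0.621, 0.3666, 0.0173], [0.621, 0.3668, 0.0173]]
top slide [[0.4408, 0.3581, 0.0363], [0.4408, 0.358, 0.0364]]
top orange [[0.3585, -0.08, 0.075], [0.3585, -0.0801, 0.0751]]
scene g 180 [ 0.6293 -0.1785  0.0819] off mm [-1.7  0.5] zmax 0.0868
scene b 215 [0.4482 0.0061 0.0794] off mm [-0.5 -0.9] zmax 0.0845
scene red 22 [0.4569 0.2165 0.0617] off mm [ 0.1 -1. ] zmax 0.069
scene wh 22 [0.629  0.2203 0.058 ] off mm [-1.8  1.6] zmax 0.0666
scene timer [[0.6193, 0.3691, 0.0177], [0.6191, 0.3692, 0.0177]]
scene slide [[0.4378, 0.3615, 0.0363], [0.4376, 0.3617, 0.0362]]
scene orange [[0.3617, -0.0759, 0.0758], [0.3701, -0.064, 0.0747]]
42.4833 [ 0.44829584 -0.35243787  0.18923043]
```

View pics/top_end.png

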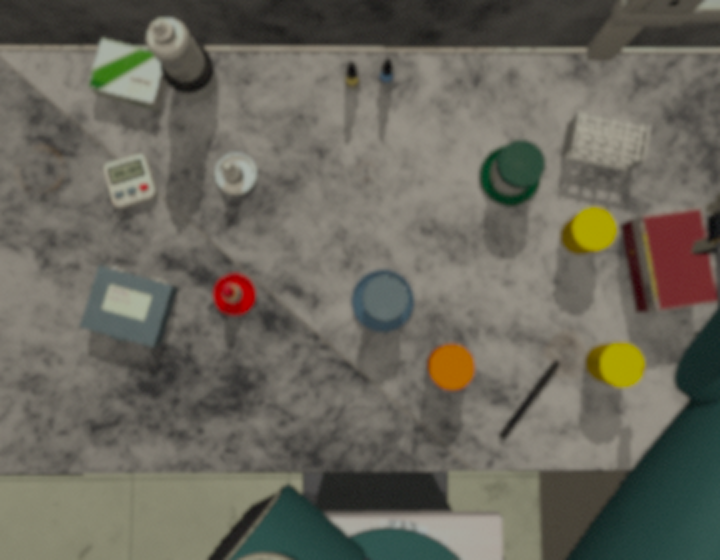

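View pics/scene_end.png

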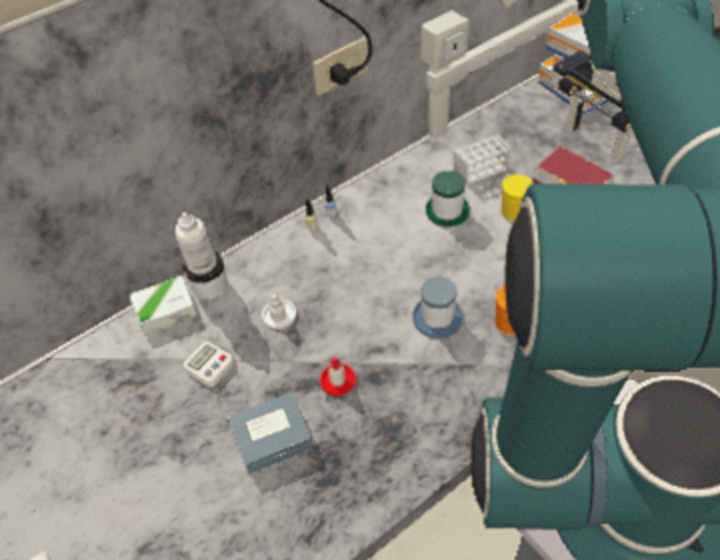

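All four stand upright and centred in their own dishes. The timer and slide box haven't moved, and the arm is clear. Handing in.

```bash
python3 -c "
from station import hand_in
print(hand_in())"
```

```text
the job is handed in; nothing more can be done
None
```

I took both bottles off first and set them in the red and white dishes. Then I moved the green-lidded and blue-lidded jars into their dishes, and I handed in at about 42.5 s.

**Final checks:** In both cameras all four stand upright within about 2.5 mm of their dish centres, with their tops at the expected heights. The timer and slide box read the same as at the start to within 0.3 mm, and the gripper was clear and unloaded.

**What disagreed:**
- **Fingertip height:** The fingertips measured about 33 mm higher than the stated tool frame implies. Because of that, the bottles were gripped at the shoulder rather than the body: the red one on a second try, the white one on its only grip. My first close on the green jar also shut above its lid without touching it. I corrected the depth for both jars.
- **Blue jar contact:** Setting the blue jar down peaked at 10.6 N, the largest force reading I saw.
- **Orange look-alike:** The scene camera showed it shifted at the end, most likely because the arm partly hid it. The top camera shows it unmoved.

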